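# Weigh two pepper mills against each other and set out the fuller one

## Task

Weigh the two pepper mills against each other on the kitchen balance: lower each one gently into the dish on its own pan so that it sits flat on the dish's floor inside the rim, let go, and let the balance come to rest. Then take the heavier mill off and stand it in the middle of the cork coaster, leaving the lighter one standing in its dish. The balance is delicate, so do not lean hard on it, and do not knock over or push aside anything else.

Things in the scene. Friction and masses are not known exactly. Their poses are not given: they have to be found in the camera images.
- mill_1: One of two identical dark-wood pepper mills, 160 mm tall, upright. Origin: centre of the underside, z up. Foot 58 mm across, lowest edge rounded by 3 mm; the body tapers evenly from 58 mm at 11 mm up to 48 mm at 113 mm up; round head 50 mm across from 116 to 149 mm up, small steel button on top. 0.12 to 0.38 kg; which is the heavier differs each time and cannot be seen.
- mill_2: The other pepper mill, same shape; see mill_1.
- balance: Green equal-arm balance, fixed on the worktop, 330 mm long (its y), 100 mm deep; origin: centre of its underside. A round pan on each end, pan centres at y = +110 and -110 mm; pans stay horizontal and move straight up and down, one sinking as the other rises, 12 mm either way to stops. It tips 1 mm per 0.08 N of difference and settles in about 1.5 s. Keep the force on it, mills included, under 25 N.
- pan_left_center (a point): Nominal centre of the balance's left (+y) pan, at the height of the dish floor; it moves up and down with the pan (82 mm above the worktop when level). On the pan is a steel dish, 78 mm across, polished and slippery: flat floor 64 mm across, flat-topped rim 7 mm wide and 8 mm high. The dish is fixed up to 12 mm off this centre in x and in y, differently each time, so find it by feel or sight. A mill on the rim stands 8 mm above this point.
- pan_right_center (a point): The same for the right (-y) pan; its dish is off centre independently of the other. The dishes are stuck down and hold against sideways pushes below 15 N.
- coaster: Round cork coaster lying fixed on the worktop, 104 mm across and 7 mm thick; origin at the centre of its underside.
- salt_shaker: Bystander: glass salt shaker, 44 mm across, 90 mm tall, loose behind the balance; origin at its underside.
- copper_jar: Bystander: glass jar with a copper-coloured lid, 62 mm across, 60 mm tall, loose behind the balance; origin at its underside.
Not all that is in view belongs to the job. What is shaped like the mill_1 but pink or purple is not meant.

How it is judged (in metres and radians):
On the way:
1. each mill sits flat in the dish of its own pan, released, and the balance is at rest ((((z of mill_1 in the frame of pan_left_center between -0.003 and 0.0025 m and horizontal distance between mill_1 and pan_left_center below 0.023 m and angle between mill_1's own z axis and vertical below 0.06 rad) and (z of mill_2 in the frame of pan_right_center between -0.003 and 0.0025 m and horizontal distance between mill_2 and pan_right_center below 0.023 m and angle between mill_2's own z axis and vertical below 0.06 rad)) or ((z of mill_2 in the frame of pan_left_center between -0.003 and 0.0025 m and horizontal distance between mill_2 and pan_left_center below 0.023 m and angle between mill_2's own z axis and vertical below 0.06 rad) and (z of mill_1 in the frame of pan_right_center between -0.003 and 0.0025 m and horizontal distance between mill_1 and pan_right_center below 0.023 m and angle between mill_1's own z axis and vertical below 0.06 rad))) and contact force between the fingers and mill_1 below 0.1 N and contact force between the fingers and mill_2 below 0.1 N and linear speed of each of mill_1, mill_2 below 0.02 m/s), for 0.5 s.
At the end, for the whole second after the job is handed in: the heavier mill (either, if they differ by less than a tenth) stands upright on the coaster within 22 mm of its centre, the lighter one still sits flat in the dish of its pan (upright, within 2.5 mm of the floor's height), both released and at rest ((((horizontal distance between mill_1 and coaster below 0.022 m and height (world z) of mill_1 between 0.005 and 0.009 m and angle between mill_1's own z axis and vertical below 0.06 rad) and contact force between mill_1 and coaster above 2.20725 N and ((z of mill_2 in the frame of pan_left_center between -0.003 and 0.0025 m and horizontal distance between mill_2 and pan_left_center below 0.023 m and angle between mill_2's own z axis and vertical below 0.06 rad) or (z of mill_2 in the frame of pan_right_center between -0.003 and 0.0025 m and horizontal distance between mill_2 and pan_right_center below 0.023 m and angle between mill_2's own z axis and vertical below 0.06 rad))) or ((horizontal distance between mill_2 and coaster below 0.022 m and height (world z) of mill_2 between 0.005 and 0.009 m and angle between mill_2's own z axis and vertical below 0.06 rad) and ((z of mill_1 in the frame of pan_left_center between -0.003 and 0.0025 m and horizontal distance between mill_1 and pan_left_center below 0.023 m and angle between mill_1's own z axis and vertical below 0.06 rad) or (z of mill_1 in the frame of pan_right_center between -0.003 and 0.0025 m and horizontal distance between mill_1 and pan_right_center below 0.023 m and angle between mill_1's own z axis and vertical below 0.06 rad)) and contact force between mill_1 and balance below 2.7468 N)) and linear speed of each of mill_1, mill_2 below 0.02 m/s and contact force between the fingers and mill_1 below 0.1 N and contact force between the fingers and mill_2 below 0.1 N); the robot touches nothing.
It fails at once if more than 25 N in all on the balance (contact force between balance and anything else above 25 N).
It fails at once if a mill knocked over (angle between any of mill_1, mill_2's own z axis and vertical above 0.6 rad).
It fails at once if a bystander pushed more than 30 mm (distance of any of salt_shaker, copper_jar from where it was at the start of the episode above 0.03 m).
It also fails if it takes over 72 s, if anything falls off the work surface, if the arm or the gripper's body presses on something with over 40 N, if the wrist force passes 120 N, or if a joint passes its speed limit or range.

## Robot

A 6-joint arm with a two-finger parallel gripper is mounted at the origin on the work surface; the furniture and walls round the work are solid. World frame = base frame: x ahead of the robot, y to its left, z up, the work surface at z = 0. Lengths are in mm, angles in degrees, forces in N, time in s.
With the tool pointing down it reaches from about 350 to 975 mm from the base axis. Payload 7.1 kg.
Tool frame: the origin (TCP) lies midway between the tips of the shut fingers; the grasp point (between the pads) lies 19 mm behind it; z points along the fingers, y is the line along which they close (so a half turn about z gives the same grasp; the last joint's range is limited). The gripper opens to 88 mm and grips with 3 to 60 N. Pads are 20 mm wide; open, the fingers measure 115 mm over their backs; the gripper's body (75 mm by 178 mm) begins 61 mm behind the grasp point.
Start: joints at [-76.031, 24.242, 93.386, -0, 62.372, -1.089], TCP at [162.385, -603.52, 222.675] pointing down, gripper open.
Joint ranges: [-172.04, 172.04], [-51.8, 120.97], [4.93, 147.93], [-75.15, 255.16], [6.16, 154.13], [-145.62, 145.62]. Speed limits (degrees/s): [136.94, 136.94, 172.46, 180, 180, 180].

## Interface

Orientations are given as [roll, pitch, yaw] about the fixed x, y, z axes, in that order (R = Rz(yaw) Ry(pitch) Rx(roll)).
In Python, from rig import ctrl, capture, camera_info, nets gives the robot as it stands.
- The arm moves only by the tool send_rows, never from a script. Its argument "plan" is a list of rows, each an object of numbers: "tx", "ty", "tz": the shift along the tool's x, y, z in units of 0.025 m (1.0 is 0.025 m); "wx", "wy", "wz": the turn, a rotation vector about the tool's x, y, z in units of 0.15 rad (1.0 is 0.15 rad). In form: [{"tx": .., "ty": .., "tz": .., "wx": .., "wy": .., "wz": ..}, ...]. A call has 1 to 20 rows; each row shifts and turns the commanded pose from where the row before left it, along the tool's axes as they then stand; what a row does not reach is not made up. A row lasts 1/10 s, in which the tool goes at most 50 mm and 8.59 degrees, less where a joint would pass 70% of its speed; a pose out of reach is approached as far as the arm can. A call with a number of a shift or a turn outside -1 to 1 is refused whole. A call with a gripper value outside its range is refused whole. "gripper" is the opening, from -1 (shut) to 1 (fully open), set as the call begins (left out, the last holds). The fingers move at their own pace and stop on an object; "grip_force" is the grip in N (left out, the last holds). Time passes only in rows, so rows that do not move let the fingers close. It gives the time, the measured TCP pose, the force, the opening and the grip force at its end, in the units of the state.
- ctrl.state(): the state, without advancing time (a new reading comes with each control period).
- capture(name): name is "scene" or "side" or "wrist"; returns (picture, depth): 384x512x3 uint8, blue, green, red; 384x512 float32, mm along the optical axis (not along the pixel's ray), 0 where there is no reading.
- camera_info(name): a dict with "intrinsics" (3x3 intrinsics, pixels), "rvec" (rotation vector, rad) and "tvec" (3), from world to camera coordinates, as OpenCV has them. Camera axes: x right, y down, z forward; pixel columns grow to the right and rows downward; lengths in mm; the calibration is good to about 2 mm. A picture is of the moment at which its call begins: read the wrist's pose just before it. camera_info takes no time and is no camera call; for the wrist camera it gives the pose at the moment of the call.
- ctrl.job_done(): hands the job in; it is judged then, once.
Trained networks look in the newest picture that a camera, given by its name, has taken for a name from the list of things; names that differ only in an ending like _2 or _b are one class to them, and where a whole thing is asked for, a point or a joint stands for the part that bears it (a point fixed in the world has none). Each returns a list of dicts, best first, with "score" (0 to 1); they miss things now and then, are a little off and sometimes report something else, mostly with a low value. They report only what shows in the picture. A call takes as long as a camera call. They do not tell look-alikes from the thing itself.
- nets.look_for(thing, camera): "location" ([x, y, z] in mm, in world coordinates, good to about 4 mm: the middle of the surface that is visible of it).
- nets.landmark_of(thing, camera): "location" ([x, y, z] in mm, in world coordinates, good to about 4 mm: a listed point, or the origin of a listed thing).
The state is a dict: "time": time; "joints": joint angles; "joint_vel": joint speeds; "tau": joint torques, N m; "tool_pos": TCP position; "ee_rot": TCP orientation; "ft_force": force on the tool from outside, world axes, zero at the start; "wrist_torque": the same for the moment, N m; "grip_width": opening from 0.0 (shut) to 1.0 (fully open); "grip_force": force on a finger pad.
Only numpy, scipy, OpenCV 4.12 (cv2) and the standard library are available. Lean on these libraries where they do the work, as an engineer would, in place of code of your own. Each camera call takes 0.05 s, during which the arm holds its last target. There are 200 camera calls.

## Working session

There is one attempt and no reset: what is moved stays moved. The work goes in short steps, Python scripts to look and compute and a tool call to move; the robot and the scene stay as the last step left them, time stands still between calls to the robot, and variables do not carry over. Pictures are saved under pics/ and viewed, at most 10 in all, crops included, and the job is handed in when it is done.

Besides the shell and the picture viewer there is one more tool, called after "Call:" by a JSON object that holds its "fn" and its "kwargs", one argument or row to a line. send_rows: Moves the arm, as the interface text tells. Shifts and turns lie within -1 to 1; 1 stands for 0.025 m of shift or 0.15 rad of turn. Its arguments: {"type":"object","properties":{"plan":{"type":"array"},"gripper":{"type":"number"},"grip_force":{"type":"number"}},"required":["plan"]}

```bash
ls; mkdir -p pics
python3 - <<'E'
from rig import ctrl,capture,camera_info,nets
import cv2,numpy as np
s=ctrl.state(); print({k:np.round(v,2) for k,v in s.items() if k in('time','tool_pos','ee_rot','ft_force','grip_width')})
a,d=capture("scene"); b,e=capture("side")
cv2.imwrite("pics/scene.png",a);cv2.imwrite("pics/side.png",b)
for c in("scene","side"):
  for t in("mill_1","balance","pan_left_center","pan_right_center","coaster","salt_shaker","copper_jar"):
    print(c,t,[(np.round(r["location"]).tolist(),round(r["score"],2)) for r in nets.landmark_of(t,c)][:4])
E
```

```text
pics
{'time': np.float64(0.0), 'tool_pos': array([ 162.25, -603.01,  221.92]), 'ee_rot': array([-179.91,   -0.  ,   15.06]), 'ft_force': array([ 0.61,  0.28, -0.33]), 'grip_width': np.float64(1.0)}
scene mill_1 [([294.0, 179.0, -2.0], 0.88), ([395.0, 337.0, -1.0], 0.82), ([591.0, 317.0, 0.0], 0.78), ([410.0, 239.0, 4.0], 0.77)]
scene balance [([542.0, 8.0, 4.0], 0.96)]
scene pan_left_center [([538.0, 121.0, 81.0], 0.72)]
scene pan_right_center [([552.0, -97.0, 80.0], 0.73)]
scene coaster [([459.0, -335.0, -0.0], 0.74)]
scene salt_shaker [([747.0, 84.0, -0.0], 0.5)]
scene copper_jar []
side mill_1 [([392.0, 339.0, -2.0], 0.94), ([313.0, 266.0, -4.0], 0.81), ([294.0, 174.0, 2.0], 0.71), ([412.0, 236.0, 1.0], 0.64)]
side balance [([546.0, 8.0, -4.0], 0.77)]
side pan_left_center [([535.0, 118.0, 79.0], 0.58)]
side pan_right_center [([560.0, -97.0, 84.0], 0.92)]
side coaster [([456.0, -333.0, -2.0], 0.66)]
side salt_shaker [([734.0, 82.0, 2.0], 0.95)]
side copper_jar [([718.0, -49.0, 1.0], 0.92)]
```

View both.

View pics/scene.png

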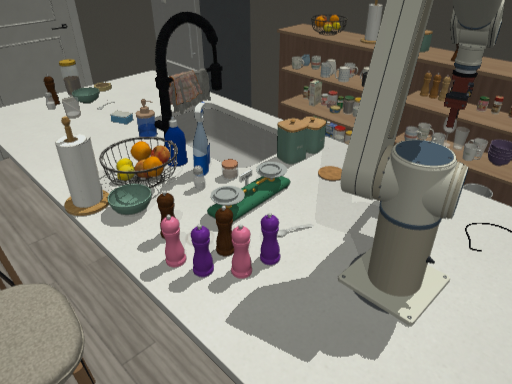

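View pics/side.png

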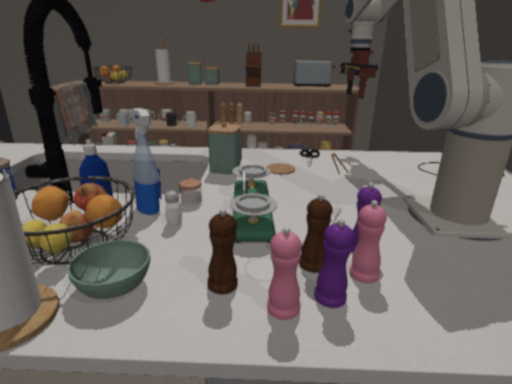

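```bash
cat > h.py <<'E'
import numpy as np,cv2
from rig import ctrl,capture,camera_info,nets
from scipy.optimize import least_squares
def cloud(name):
    ci=camera_info(name); im,d=capture(name)
    K=np.array(ci["intrinsics"],float);R=cv2.Rodrigues(np.array(ci["rvec"],float))[0];t=np.array(ci["tvec"],float).ravel()
    v,u=np.nonzero(d>0); z=d[v,u]
    P=np.c_[(u-K[0,2])/K[0,0]*z,(v-K[1,2])/K[1,1]*z,z]
    return im,(P-t)@R, im[v,u], np.c_[u,v], (K,R,t)
def circ(p,r=None,c0=None):
    c0=p[:,:2].mean(0) if c0 is None else c0
    if r: return least_squares(lambda c:np.hypot(*(p[:,:2]-c).T)-r,c0,loss='soft_l1',f_scale=1.5).x
    return least_squares(lambda c:np.hypot(*(p[:,:2]-c[:2]).T)-c[2],[*c0,25],loss='soft_l1',f_scale=1.5).x
E
python3 - <<'E'
from h import *
for c in("scene","side"):
    im,P,C,uv,_=cloud(c)
    np.savez(f"{c}.npz",P=P,C=C,uv=uv)
    for m in [(294,178),(395,338),(591,317),(410,238),(313,266),(480,300),(500,200),(550,240)]:
        s=(np.hypot(P[:,0]-m[0],P[:,1]-m[1])<45)&(P[:,2]>118)&(P[:,2]<147)
        if s.sum()>15: print(c,m,s.sum(),np.round(circ(P[s],25,np.array(m)+0.),1),np.median(C[s],0),uv[s].mean(0).round(), 'top',P[s][:,2].max().round())
    for y in(120,-97):
        s=(np.hypot(P[:,0]-545,P[:,1]-y)<70)&(P[:,2]>86)&(P[:,2]<94)
        if s.sum()>15: print(c,'dish',s.sum(),np.round(circ(P[s]),1),P[s].min(0).round(),P[s].max(0).round())
    s=(abs(P[:,0]-460)<80)&(abs(P[:,1]+334)<80)&(P[:,2]>-5)&(P[:,2]<15)&(C[:,2]>C[:,0]*1.5)
    if s.any(): print('coaster',s.sum(),(P[s].min(0)+P[s].max(0))/2,P[s].max(0)-P[s].min(0))
    h=(P[:,2]>40)&(P[:,0]>230)&(P[:,0]<800)&(abs(P[:,1])<480)
    g=np.zeros((12,20),int); np.maximum.at(g,(((P[h,0]-230)//50).astype(int),((P[h,1]+480)//50).astype(int)),P[h,2].astype(int)); print(g)
E
```

```text
scene (294, 178) 193 [295.9 172.5] [98. 32. 73.] [269. 224.] top 147.0
scene (395, 338) 209 [389.7 337.6] [102.  32.  76.] [200. 236.] top 147.0
scene (591, 317) 168 [587.7 312. ] [13. 31. 53.] [165. 201.] top 147.0
scene (410, 238) 187 [408.6 238.2] [14. 31. 52.] [224. 216.] top 147.0
scene (313, 266) 217 [314.1 262.6] [106.  84. 156.] [241. 236.] top 147.0
scene dish 129 [534.8 124.4  35.4] [495.  85.  86.] [574. 162.  94.]
scene dish 103 [543.4 -88.2  35.3] [ 505. -127.   86.] [582. -50.  93.]
coaster 275 [ 457.21012526 -336.36439841    7.74678302] [102.49244729 107.01980293   9.66390503]
[[  0   0   0   0   0   0   0   0   0   0   0   0 149 149   0   0   0   0
    0   0]
 [  0   0   0   0   0   0   0   0   0   0   0   0 149 161 164 161   0   0
    0   0]
 [  0   0   0   0   0   0   0   0   0   0   0   0   0   0   0 129 149   0
    0   0]
 [  0   0   0   0   0   0   0   0   0   0   0   0   0   0 161   0 162   0
    0   0]
 [  0   0   0   0   0   0   0   0   0   0   0  79   0   0   0   0 160 161
    0   0]
 [  0   0   0   0   0   0  82  92  92  63  81  95  93  80   0   0 148 159
  
[... 1429 characters left out ...]
 160   0
    0   0]
 [  0   0   0   0   0   0   0   0   0   0   0   0   0   0 138   0 159 160
    0   0]
 [  0   0   0   0   0   0  79  90  91   0   0  91  91  79   0   0 148 159
    0   0]
 [  0   0   0   0   0   0  80  90  91 106 105  91  91  79   0 149 148   0
    0   0]
 [121 120 153 153 151   0  79  91  91   0   0  80  80   0   0 160 157   0
    0   0]
 [139   0 153 169 153   0   0   0   0   0   0   0   0   0   0   0   0   0
    0   0]
 [  0   0 153 153 148   0   0   0  61  60   0  86   0   0   0  61  61   0
    0   0]
 [  0   0   0   0   0   0   0   0  61  60   0  90   0   0  61  60  61  61
    0   0]
 [  0   0   0   0   0   0   0   0   0 259 258   0 115 116 116  42   0  61
    0   0]]
```

Call:
{"fn": "send_rows", "kwargs": {
  "plan": [
    {"tz": -0.78, "wz": -0.815},
    {"tz": -0.78, "wz": -0.815},
    {"tz": -0.78, "wz": -0.815},
    {"tz": -0.78, "wz": -0.815},
    {"tx": 0.98, "ty": -0.23},
    {"tx": 0.98, "ty": -0.23},
    {"tx": 0.98, "ty": -0.23},
    {"tx": 0.98, "ty": -0.23},
    {"tx": 0.98, "ty": -0.23},
    {"tx": 0.98, "ty": -0.23},
    {"tx": 0.98, "ty": -0.23},
    {"tx": 0.98, "ty": -0.23},
    {"tx": 0.98, "ty": -0.23},
    {"tx": 0.98, "ty": -0.23},
    {"tx": 0.98, "ty": -0.23},
    {"tx": 0.98, "ty": -0.23},
    {"tx": 0.98, "ty": -0.23},
    {"tx": 0.98, "ty": -0.23},
    {"tx": 0.98, "ty": -0.23},
    {"tx": 0.98, "ty": -0.23}
  ],
  "gripper": 1
}}

```text
validation failed for argument at $.pl...
```

Call:
{"fn": "send_rows", "kwargs": {
  "plan": [
    {"tx": 0.98, "ty": -0.23},
    {"tx": 0.98, "ty": -0.23},
    {"tx": 0.98, "ty": -0.23},
    {"tx": 0.98, "ty": -0.23},
    {"tx": 0.98, "ty": -0.23},
    {"tx": 0.98, "ty": -0.23},
    {"tx": 0.98, "ty": -0.23},
    {"tx": 0.98, "ty": -0.23},
    {}
  ]
}}

```text
validation failed for argument at $.pl...
```

```bash
cat >> h.py <<'E'
def st():
    s=ctrl.state(); print({k:np.round(s[k],2).tolist() for k in('time','tool_pos','ee_rot','ft_force','grip_width','grip_force')}); return s
def rows(target,s=None):
    s=s or ctrl.state(); a=np.radians(s["ee_rot"]); 
    from scipy.spatial.transform import Rotation as Ro
    d=Ro.from_euler('xyz',a).as_matrix().T@(np.array(target,float)-s["tool_pos"])/25
    n=int(np.ceil(abs(d).max())); print('total units',d.round(2),'n',n,'each',(d/max(n,1)).round(3))
def dish(P,c0):
    s=(np.hypot(P[:,0]-c0[0],P[:,1]-c0[1])<60)&(P[:,2]>60)&(P[:,2]<110)
    return P[s]
E
python3 - <<'E'
from h import *
s=st(); im,P,C,uv,(K,R,t)=cloud("wrist"); cv2.imwrite("pics/w1.png",im); np.savez("w1.npz",P=P,C=C,uv=uv,K=K,R=R,t=t)
print('cam',-R.T@t,'fwd',R[2])
Q=dish(P,(546,-87)); print(len(Q))
h,e=np.histogram(Q[:,2],bins=np.arange(60,111,2)); print(dict(zip(e.tolist(),h.tolist())))
s=(Q[:,2]>86)&(Q[:,2]<96); 
if s.sum()>20: print(s.sum(),circ(Q[s]),Q[s].min(0),Q[s].max(0))
E
```

```text
{'time': 0.9, 'tool_pos': [162.4, -603.53, 222.7], 'ee_rot': [180.0, -0.0, 15.06], 'ft_force': [-0.46, -0.03, -0.59], 'grip_width': 1.0, 'grip_force': 0.0}
cam [ 244.67300027 -581.75479248  384.61494128] fwd [-0.29162992 -0.07720332 -0.95341053]
0
{60: 0, 62: 0, 64: 0, 66: 0, 68: 0, 70: 0, 72: 0, 74: 0, 76: 0, 78: 0, 80: 0, 82: 0, 84: 0, 86: 0, 88: 0, 90: 0, 92: 0, 94: 0, 96: 0, 98: 0, 100: 0, 102: 0, 104: 0, 106: 0, 108: 0}
```

View pics/w1.png

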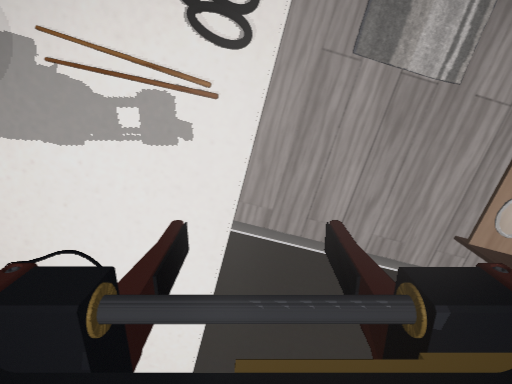

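The move was refused (probably because each row needs all six keys). The picture is only of the start pose: fingers at (175,235) and (338,235), and no balance.

Call:
{"fn": "send_rows", "kwargs": {
  "plan": [
    {"tx": 0, "ty": 0, "tz": -0.78, "wx": 0, "wy": 0, "wz": -0.815},
    {"tx": 0, "ty": 0, "tz": -0.78, "wx": 0, "wy": 0, "wz": -0.815},
    {"tx": 0, "ty": 0, "tz": -0.78, "wx": 0, "wy": 0, "wz": -0.815},
    {"tx": 0, "ty": 0, "tz": -0.78, "wx": 0, "wy": 0, "wz": -0.815},
    {"tx": 0.98, "ty": -0.23, "tz": 0, "wx": 0, "wy": 0, "wz": 0},
    {"tx": 0.98, "ty": -0.23, "tz": 0, "wx": 0, "wy": 0, "wz": 0},
    {"tx": 0.98, "ty": -0.23, "tz": 0, "wx": 0, "wy": 0, "wz": 0},
    {"tx": 0.98, "ty": -0.23, "tz": 0, "wx": 0, "wy": 0, "wz": 0},
    {"tx": 0.98, "ty": -0.23, "tz": 0, "wx": 0, "wy": 0, "wz": 0},
    {"tx": 0.98, "ty": -0.23, "tz": 0, "wx": 0, "wy": 0, "wz": 0},
    {"tx": 0.98, "ty": -0.23, "tz": 0, "wx": 0, "wy": 0, "wz": 0},
    {"tx": 0.98, "ty": -0.23, "tz": 0, "wx": 0, "wy": 0, "wz": 0},
    {"tx": 0.98, "ty": -0.23, "tz": 0, "wx": 0, "wy": 0, "wz": 0},
    {"tx": 0.98, "ty": -0.23, "tz": 0, "wx": 0, "wy": 0, "wz": 0},
    {"tx": 0.98, "ty": -0.23, "tz": 0, "wx": 0, "wy": 0, "wz": 0},
    {"tx": 0.98, "ty": -0.23, "tz": 0, "wx": 0, "wy": 0, "wz": 0}
  ],
  "gripper": 1
}}

```text
time: 2.55
tool_pos: [330.5, -351.5, 300.8]
ee_rot: [180.0, -0.0, 43.1]
ft_force: [0.7, 0.4, 0.4]
grip_width: 1.001
grip_force: 0.0
```

Call:
{"fn": "send_rows", "kwargs": {
  "plan": [
    {"tx": 0.967, "ty": -0.158, "tz": 0, "wx": 0, "wy": 0, "wz": 0},
    {"tx": 0.967, "ty": -0.158, "tz": 0, "wx": 0, "wy": 0, "wz": 0},
    {"tx": 0.967, "ty": -0.158, "tz": 0, "wx": 0, "wy": 0, "wz": 0},
    {"tx": 0.967, "ty": -0.158, "tz": 0, "wx": 0, "wy": 0, "wz": 0},
    {"tx": 0.967, "ty": -0.158, "tz": 0, "wx": 0, "wy": 0, "wz": 0},
    {"tx": 0.967, "ty": -0.158, "tz": 0, "wx": 0, "wy": 0, "wz": 0},
    {"tx": 0.967, "ty": -0.158, "tz": 0, "wx": 0, "wy": 0, "wz": 0},
    {"tx": 0.967, "ty": -0.158, "tz": 0, "wx": 0, "wy": 0, "wz": 0},
    {"tx": 0.967, "ty": -0.158, "tz": 0, "wx": 0, "wy": 0, "wz": 0},
    {"tx": 0.967, "ty": -0.158, "tz": 0, "wx": 0, "wy": 0, "wz": 0},
    {"tx": 0.967, "ty": -0.158, "tz": 0, "wx": 0, "wy": 0, "wz": 0},
    {"tx": 0.967, "ty": -0.158, "tz": 0, "wx": 0, "wy": 0, "wz": 0},
    {"tx": 0.967, "ty": -0.158, "tz": 0, "wx": 0, "wy": 0, "wz": 0},
    {"tx": 0.967, "ty": -0.158, "tz": 0, "wx": 0, "wy": 0, "wz": 0},
    {"tx": 0, "ty": 0, "tz": 0, "wx": 0, "wy": 0, "wz": 0},
    {"tx": 0, "ty": 0, "tz": 0, "wx": 0, "wy": 0, "wz": 0}
  ]
}}

```text
time: 4.15
tool_pos: [539.3, -80.6, 300.5]
ee_rot: [-180.0, 0.0, 43.1]
ft_force: [-0.6, -0.3, -0.2]
grip_width: 1.001
grip_force: 0.0
```

```bash
cat >> h.py <<'E'
def lookdish(c0,name):
    s=st(); im,P,C,uv,(K,R,t)=cloud("wrist"); cv2.imwrite(f"pics/{name}.png",im); np.savez(name,P=P,C=C,uv=uv,K=K,R=R,t=t)
    Q=dish(P,c0); h,e=np.histogram(Q[:,2],bins=np.arange(60,111,2)); print(dict(zip(e.tolist(),h.tolist())))
    zt=e[h.argmax()]
    for lo,hi in((86,97),):
        q=Q[(Q[:,2]>lo)&(Q[:,2]<hi)]
        if len(q)>20: print(len(q),circ(q).round(2),q.min(0).round(1),q.max(0).round(1),((q.min(0)+q.max(0))/2).round(1),q[:,2].mean().round(1))
E
python3 - <<'E'
from h import *
lookdish((546,-87),"w2")
E
```

```text
{'time': 4.15, 'tool_pos': [539.28, -80.65, 300.49], 'ee_rot': [-179.99, 0.03, 43.14], 'ft_force': [-0.56, -0.34, -0.22], 'grip_width': 1.0, 'grip_force': 0.0}
{60: 1, 62: 0, 64: 0, 66: 0, 68: 0, 70: 0, 72: 0, 74: 2, 76: 254, 78: 1357, 80: 980, 82: 749, 84: 41, 86: 55, 88: 489, 90: 291, 92: 2, 94: 0, 96: 0, 98: 0, 100: 0, 102: 0, 104: 0, 106: 0, 108: 0}
837 [550.38 -88.24  35.19] [ 512.1 -127.    86. ] [588.8 -50.   92.3] [550.4 -88.5  89.1] 89.6
```

View pics/w2.png

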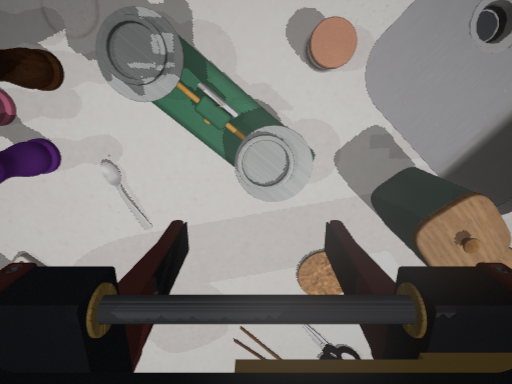

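The picture shows the right dish at (266,162), the left dish at (140,50), the coaster at (320,272), and mill A's dark head at (40,70).

Run:
```python
from h import *
w=np.load("w2.npz"); P,C,uv=w["P"],w["C"],w["uv"]
Q=dish(P,(537,126)); q=Q[(Q[:,2]>86)&(Q[:,2]<97)]
print(len(q),circ(q),((q.min(0)+q.max(0))/2),q[:,2].mean())
for m in((408,238.5),(296,172.6)):
    s=(np.hypot(P[:,0]-m[0],P[:,1]-m[1])<45)&(P[:,2]>118)&(P[:,2]<147); print(s.sum(), circ(P[s],25,np.array(m)) if s.sum()>10 else '',uv[s].mean(0))
for n in("scene","side"):
    g=np.load(n+".npz");P=g["P"]
    for c in((546,-87),(537,126)):
        Q=dish(P,c); h,e=np.histogram(Q[:,2],bins=np.arange(60,111,3)); print(n,dict(zip(e.tolist(),h.tolist())))
    T=P[(abs(P[:,0]-400)<60)&(abs(P[:,1]+50)<60)]; print('table z',np.median(T[:,2]))
s=st(); rows((408.4,238.4,300),s)
```

```text
1257 [541.80674207 123.1984077   35.20298843] [541.72419309 123.61024353  89.22794106] 89.66494643492065
0  [nan nan]
0  [nan nan]
scene {60: 5, 63: 0, 66: 0, 69: 0, 72: 1, 75: 18, 78: 76, 81: 114, 84: 60, 87: 40, 90: 48, 93: 5, 96: 0, 99: 0, 102: 0, 105: 0}
scene {60: 0, 63: 0, 66: 0, 69: 0, 72: 0, 75: 37, 78: 154, 81: 151, 84: 55, 87: 57, 90: 59, 93: 7, 96: 0, 99: 0, 102: 0, 105: 0}
table z 1.0050750106517485
side {60: 0, 63: 0, 66: 0, 69: 0, 72: 0, 75: 29, 78: 107, 81: 116, 84: 48, 87: 68, 90: 36, 93: 0, 96: 0, 99: 0, 102: 0, 105: 0}
side {60: 0, 63: 0, 66: 0, 69: 0, 72: 0, 75: 46, 78: 274, 81: 245, 84: 74, 87: 118, 90: 61, 93: 0, 96: 0, 99: 0, 102: 0, 105: 0}
table z 0.07659136721150167
{'time': 4.2, 'tool_pos': [539.0, -81.04, 300.53], 'ee_rot': [-179.98, 0.03, 43.1], 'ft_force': [-0.87, -1.07, 0.89], 'grip_width': 0.99, 'grip_force': 0.0}
total units [  4.92 -12.9    0.02] n 13 each [ 0.378 -0.992  0.002]<stdin>:6: RuntimeWarning: Mean of empty slice.
  ret = um.true_divide(
```

Call:
{"fn": "send_rows", "kwargs": {
  "plan": [
    {"tx": 0.378, "ty": -0.992, "tz": 0, "wx": 0, "wy": 0, "wz": 0},
    {"tx": 0.378, "ty": -0.992, "tz": 0, "wx": 0, "wy": 0, "wz": 0},
    {"tx": 0.378, "ty": -0.992, "tz": 0, "wx": 0, "wy": 0, "wz": 0},
    {"tx": 0.378, "ty": -0.992, "tz": 0, "wx": 0, "wy": 0, "wz": 0},
    {"tx": 0.378, "ty": -0.992, "tz": 0, "wx": 0, "wy": 0, "wz": 0},
    {"tx": 0.378, "ty": -0.992, "tz": 0, "wx": 0, "wy": 0, "wz": 0},
    {"tx": 0.378, "ty": -0.992, "tz": 0, "wx": 0, "wy": 0, "wz": 0},
    {"tx": 0.378, "ty": -0.992, "tz": 0, "wx": 0, "wy": 0, "wz": 0},
    {"tx": 0.378, "ty": -0.992, "tz": 0, "wx": 0, "wy": 0, "wz": 0},
    {"tx": 0.378, "ty": -0.992, "tz": 0, "wx": 0, "wy": 0, "wz": 0},
    {"tx": 0.378, "ty": -0.992, "tz": 0, "wx": 0, "wy": 0, "wz": 0},
    {"tx": 0.378, "ty": -0.992, "tz": 0, "wx": 0, "wy": 0, "wz": 0},
    {"tx": 0.378, "ty": -0.992, "tz": 0, "wx": 0, "wy": 0, "wz": 0},
    {"tx": 0, "ty": 0, "tz": 0, "wx": 0, "wy": 0, "wz": 0},
    {"tx": 0, "ty": 0, "tz": 0, "wx": 0, "wy": 0, "wz": 0}
  ]
}}

```text
time: 5.7
tool_pos: [409.0, 237.9, 300.7]
ee_rot: [180.0, 0.0, 43.1]
ft_force: [0.2, -0.1, -0.3]
grip_width: 1.003
grip_force: 0.0
```

Run:
```python
from h import *
s=st(); im,P,C,uv,k=cloud("wrist"); cv2.imwrite("pics/w3.png",im)
np.savez("w3",P=P,C=C,uv=uv)
for m in((408,238.5),(587,312.5),(389,338),(313,263)):
    q=(np.hypot(P[:,0]-m[0],P[:,1]-m[1])<45)&(P[:,2]>118)&(P[:,2]<147); print(q.sum(), circ(P[q],25,np.array(m)) if q.sum()>30 else '',uv[q].mean(0) if q.any() else '',np.median(C[q],0) if q.any() else '')
    q=(np.hypot(P[:,0]-m[0],P[:,1]-m[1])<10)&(P[:,2]>152)&(P[:,2]<170); print('top',P[q].mean(0) if q.any() else '')
Q=dish(P,(537,126)); q=Q[(Q[:,2]>86)&(Q[:,2]<97)]
if len(q)>50: print(len(q),circ(q),((q.min(0)+q.max(0))/2))
```

```text
{'time': 5.7, 'tool_pos': [408.95, 237.89, 300.71], 'ee_rot': [179.98, 0.01, 43.11], 'ft_force': [0.17, -0.06, -0.26], 'grip_width': 1.0, 'grip_force': 0.0}
978 [407.55861527 238.68843706] [253.94274029 168.08793456] [49. 57. 74.]
top [410.58080692 242.30355874 158.53482667]
898 [592.567726   319.91284656] [318.06013363  11.92650334] [41. 48. 64.]
top 
1091 [387.62936073 342.03636353] [181.66544455 123.75160403] [109.  47.  85.]
top [391.45972774 340.27289915 158.39814474]
849 [310.95104887 265.18007186] [191.35335689 206.4664311 ] [116.  94. 165.]
top [318.02598977 265.70733361 158.15850959]
911 [540.99119598 125.24344193  35.21763001] [541.11294088 124.63657024  88.79488579]
```

View pics/w3.png

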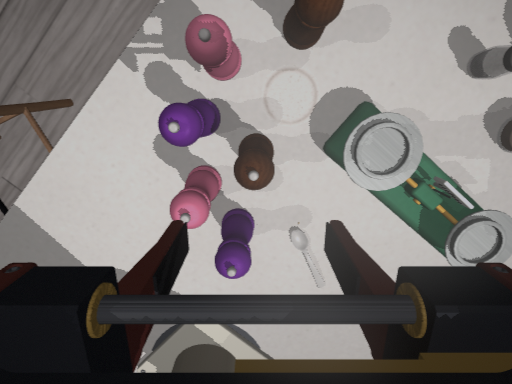

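Mill A is the dark brown one at (254,168). Its neighbours are purple (182,124), pink (190,208) and purple (233,258). Mill B is dark at (318,10) and the left dish is at (383,150). I'll descend on A.

Call:
{"fn": "send_rows", "kwargs": {
  "plan": [
    {"tx": 0, "ty": -0.04, "tz": 0.96, "wx": 0, "wy": 0, "wz": 0},
    {"tx": 0, "ty": 0, "tz": 0.96, "wx": 0, "wy": 0, "wz": 0},
    {"tx": 0, "ty": 0, "tz": 0.96, "wx": 0, "wy": 0, "wz": 0},
    {"tx": 0, "ty": 0, "tz": 0.96, "wx": 0, "wy": 0, "wz": 0},
    {"tx": 0, "ty": 0, "tz": 0.96, "wx": 0, "wy": 0, "wz": 0},
    {"tx": 0, "ty": 0, "tz": 0.96, "wx": 0, "wy": 0, "wz": 0},
    {"tx": 0, "ty": 0, "tz": 0.96, "wx": 0, "wy": 0, "wz": 0},
    {"tx": 0, "ty": 0, "tz": 0.95, "wx": 0, "wy": 0, "wz": 0},
    {"tx": 0, "ty": 0, "tz": 0, "wx": 0, "wy": 0, "wz": 0},
    {"tx": 0, "ty": 0, "tz": 0, "wx": 0, "wy": 0, "wz": 0}
  ]
}}

```text
time: 6.75
tool_pos: [408.7, 238.4, 109.1]
ee_rot: [-180.0, 0.0, 43.0]
ft_force: [0.3, 0.4, 0.9]
grip_width: 0.996
grip_force: 0.0
```

Call:
{"fn": "send_rows", "kwargs": {
  "plan": [
    {"tx": 0, "ty": 0, "tz": 0, "wx": 0, "wy": 0, "wz": 0},
    {"tx": 0, "ty": 0, "tz": 0, "wx": 0, "wy": 0, "wz": 0},
    {"tx": 0, "ty": 0, "tz": 0, "wx": 0, "wy": 0, "wz": 0},
    {"tx": 0, "ty": 0, "tz": 0, "wx": 0, "wy": 0, "wz": 0},
    {"tx": 0, "ty": 0, "tz": 0, "wx": 0, "wy": 0, "wz": 0},
    {"tx": 0, "ty": 0, "tz": 0, "wx": 0, "wy": 0, "wz": 0},
    {"tx": 0, "ty": 0, "tz": 0, "wx": 0, "wy": 0, "wz": 0},
    {"tx": 0, "ty": 0, "tz": 0, "wx": 0, "wy": 0, "wz": 0}
  ],
  "gripper": -1,
  "grip_force": 12
}}

```text
time: 7.55
tool_pos: [408.6, 239.5, 109.1]
ee_rot: [180.0, -0.0, 43.1]
ft_force: [-0.4, -0.3, 2.6]
grip_width: 0.542
grip_force: 12.0
```

Call:
{"fn": "send_rows", "kwargs": {
  "plan": [
    {"tx": 0, "ty": 0, "tz": -0.4, "wx": 0, "wy": 0, "wz": 0},
    {"tx": 0, "ty": 0, "tz": -0.96, "wx": 0, "wy": 0, "wz": 0},
    {"tx": 0, "ty": 0, "tz": -0.96, "wx": 0, "wy": 0, "wz": 0},
    {"tx": 0, "ty": 0, "tz": -0.96, "wx": 0, "wy": 0, "wz": 0},
    {"tx": 0, "ty": 0, "tz": -0.96, "wx": 0, "wy": 0, "wz": 0},
    {"tx": 0, "ty": 0, "tz": -0.96, "wx": 0, "wy": 0, "wz": 0},
    {"tx": 0, "ty": 0, "tz": -0.96, "wx": 0, "wy": 0, "wz": 0},
    {"tx": 0, "ty": 0, "tz": -0.96, "wx": 0, "wy": 0, "wz": 0},
    {"tx": 0, "ty": 0, "tz": -0.84, "wx": 0, "wy": 0, "wz": 0},
    {"tx": 0, "ty": 0, "tz": 0, "wx": 0, "wy": 0, "wz": 0},
    {"tx": 0, "ty": 0, "tz": 0, "wx": 0, "wy": 0, "wz": 0}
  ]
}}

```text
time: 8.65
tool_pos: [408.0, 239.1, 307.7]
ee_rot: [-180.0, 0.0, 43.1]
ft_force: [0.2, -0.1, -1.5]
grip_width: 0.543
grip_force: 12.0
```

Run:
```python
from h import *
s=st(); 
for c in("wrist","side"):
    im,P,C,uv,k=cloud(c); cv2.imwrite(f"pics/held_{c}.png",im)
    T=s["tool_pos"]; z0=T[2]-109
    for lo,hi,r in((116,149,25),(60,110,None),(11,60,None)):
        q=(np.hypot(P[:,0]-T[0],P[:,1]-T[1])<40)&(P[:,2]>z0+lo)&(P[:,2]<z0+hi)&(C.max(1)<130)
        Z=P[q]; 
        if r is None: # taper
            rad=29-(Z[:,2]-z0-11)/102*5
            f=least_squares(lambda x:np.hypot(*(Z[:,:2]-x).T)-rad,T[:2],loss='soft_l1',f_scale=1.5).x
        else: f=circ(Z,25,T[:2])
        print(c,lo,q.sum(),(f-T[:2]).round(1))
    q=(np.hypot(P[:,0]-T[0],P[:,1]-T[1])<40)&(P[:,2]>z0-15)&(C.max(1)<130);print('minz',np.percentile(P[q][:,2],[0.5,2,5]),z0)
rows((546,-88,300),s)
```

```text
{'time': 8.65, 'tool_pos': [407.96, 239.13, 307.66], 'ee_rot': [-180.0, 0.0, 43.07], 'ft_force': [0.22, -0.14, -1.55], 'grip_width': 0.54, 'grip_force': 12.0}
wrist 116 6764 [-1.3 -2.9]
wrist 60 943 [-0.9 -3. ]
wrist 11 1398 [ 2.3 -0.5]
minz [211.52844052 235.60395255 258.2308508 ] 198.66092264991755
side 116 831 [-3.1  1.2]
side 60 676 [ 0.5 -4.6]
side 11 819 [ 1.9 -1.4]
minz [201.62797457 206.45204959 214.22856236] 198.66092264991755
total units [-4.9  13.33  0.31] n 14 each [-0.35   0.952  0.022]
```

Call:
{"fn": "send_rows", "kwargs": {
  "plan": [
    {"tx": -0.35, "ty": 0.95, "tz": 0, "wx": 0, "wy": 0, "wz": 0},
    {"tx": -0.35, "ty": 0.95, "tz": 0, "wx": 0, "wy": 0, "wz": 0},
    {"tx": -0.35, "ty": 0.95, "tz": 0, "wx": 0, "wy": 0, "wz": 0},
    {"tx": -0.35, "ty": 0.95, "tz": 0, "wx": 0, "wy": 0, "wz": 0},
    {"tx": -0.35, "ty": 0.95, "tz": 0, "wx": 0, "wy": 0, "wz": 0},
    {"tx": -0.35, "ty": 0.95, "tz": 0, "wx": 0, "wy": 0, "wz": 0},
    {"tx": -0.35, "ty": 0.95, "tz": 0, "wx": 0, "wy": 0, "wz": 0},
    {"tx": -0.35, "ty": 0.95, "tz": 0, "wx": 0, "wy": 0, "wz": 0},
    {"tx": -0.35, "ty": 0.95, "tz": 0, "wx": 0, "wy": 0, "wz": 0},
    {"tx": -0.35, "ty": 0.95, "tz": 0, "wx": 0, "wy": 0, "wz": 0},
    {"tx": -0.35, "ty": 0.95, "tz": 0, "wx": 0, "wy": 0, "wz": 0},
    {"tx": -0.35, "ty": 0.95, "tz": 0, "wx": 0, "wy": 0, "wz": 0},
    {"tx": -0.35, "ty": 0.95, "tz": 0.5, "wx": 0, "wy": 0, "wz": 0},
    {"tx": -0.35, "ty": 0.95, "tz": 0.6, "wx": 0, "wy": 0, "wz": 0},
    {"tx": 0, "ty": 0, "tz": 0.8, "wx": 0, "wy": 0, "wz": 0},
    {"tx": 0, "ty": 0, "tz": 0.8, "wx": 0, "wy": 0, "wz": 0},
    {"tx": 0, "ty": 0, "tz": 0.6, "wx": 0, "wy": 0, "wz": 0},
    {"tx": 0, "ty": 0, "tz": 0, "wx": 0, "wy": 0, "wz": 0},
    {"tx": 0, "ty": 0, "tz": 0, "wx": 0, "wy": 0, "wz": 0}
  ]
}}

```text
time: 10.65
tool_pos: [545.5, -87.1, 224.6]
ee_rot: [-179.9, 0.1, 43.1]
ft_force: [0.0, 0.3, -0.4]
grip_width: 0.54
grip_force: 12.0
```

```bash
cat >> h.py <<'E'
def taper(P,C,T,z0,lo,hi):
    q=(np.hypot(P[:,0]-T[0],P[:,1]-T[1])<40)&(P[:,2]>z0+lo)&(P[:,2]<z0+hi)&(C.max(1)<130)
    Z=P[q]
    if len(Z)<30: return None
    rad=29-(Z[:,2]-z0-11)/102*5
    return least_squares(lambda x:np.hypot(*(Z[:,:2]-x).T)-rad,T[:2],loss='soft_l1',f_scale=1.5).x
def held(c0,off=109):
    s=st(); T=s["tool_pos"]; z0=T[2]-off; out={}
    for c in("wrist","side","scene"):
        im,P,C,uv,k=cloud(c); cv2.imwrite(f"pics/h_{c}.png",im); np.savez("h_"+c,P=P,C=C,uv=uv)
        f=taper(P,C,T,z0,12,70); 
        q=dish(P,c0); CC=dish(np.c_[P,C],c0)[:,3:].max(1)
        q=q[(q[:,2]>86-0)&(q[:,2]<96)&(CC>70)]
        d=circ(q,35.2,np.array(c0,float))if len(q)>30 else None
        print(c,len(q),'mill-T',None if f is None else (f-T[:2]).round(1),'dish',d,'dish-mill',None if f is None or d is None else(d-f).round(1))
E
python3 - <<'E'
from h import *
held((548,-88))
a=cv2.imread("pics/h_wrist.png");b=cv2.imread("pics/h_side.png")[100:300,150:400]
cv2.imwrite("pics/h1.png",cv2.resize(np.hstack([a[:300,:],cv2.resize(b,(375,300))]),(800,271)))
E
```

```text
{'time': 10.65, 'tool_pos': [545.46, -87.09, 224.6], 'ee_rot': [-179.9, 0.07, 43.08], 'ft_force': [0.01, 0.32, -0.44], 'grip_width': 0.54, 'grip_force': 12.0}
wrist 777 mill-T [ 1.2 -1.3] dish [550.34392591 -88.17773128] dish-mill [3.7 0.2]
side 116 mill-T [ 3.3 -1.9] dish [548.27556035 -85.77378022] dish-mill [-0.5  3.2]
scene 87 mill-T [ 2.4 -2.3] dish [542.74891247 -87.58906842] dish-mill [-5.1  1.8]
```

View pics/h1.png

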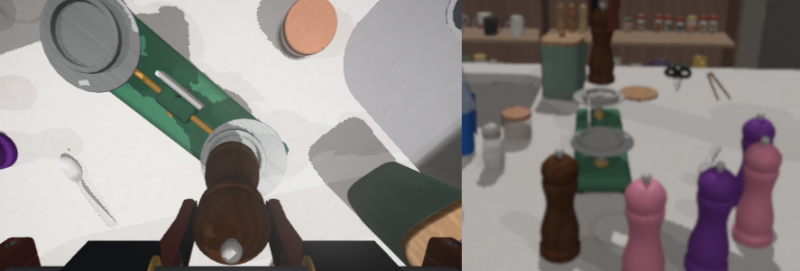

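Run:
```python
from h import *
for n in("scene","side","w2"):
    P=np.load(n+".npz")["P"]
    for c in((546,-87),(540,125)):
        Q=dish(P,c)
        for lo in(86,88,90):
            q=Q[(Q[:,2]>lo)&(Q[:,2]<97)]; print(n,lo,len(q),circ(q).round(1),circ(q,35.5,np.array(c)+0.).round(1),end=' | ')
        # rim flat plane residual: pan wide plate z
        q=Q[(Q[:,2]>86)]; A=np.c_[q[:,:2]-c,np.ones(len(q))]; print('plane',np.linalg.lstsq(A,q[:,2],rcond=None)[0].round(3))
```

```text
scene 86 107 [543.4 -88.   35.3] [543.4 -88. ] | scene 88 81 [543.8 -88.1  35.4] [543.8 -88.1] | scene 90 53 [543.4 -88.2  35.7] [543.3 -88.2] | plane [ 5.0000e-03 -6.0000e-03  8.9739e+01]
scene 86 132 [534.8 124.4  35.4] [534.8 124.3] | scene 88 107 [535.3 124.   35.4] [535.3 124. ] | scene 90 66 [535.4 124.3  35.6] [535.4 124.3] | plane [-2.0000e-03  1.0000e-03  8.9953e+01]
side 86 120 [548.2 -85.3  35.2] [548.2 -85.3] | side 88 85 [548.1 -85.7  35.1] [548.1 -85.7] | side 90 36 [548.7 -85.5  35.4] [548.6 -85.5] | plane [5.0000e-03 3.0000e-03 8.8915e+01]
side 86 213 [539.7 127.   35.3] [539.7 127. ] | side 88 159 [539.8 126.3  35.4] [539.8 126.2] | side 90 61 [540.3 125.9  35. ] [540.2 125.8] | plane [ 1.0000e-03 -3.0000e-03  8.9048e+01]
w2 86 837 [550.4 -88.2  35.2] [550.4 -88.3] | w2 88 782 [550.2 -88.4  35.3] [550.2 -88.4] | w2 90 293 [550.1 -88.5  35.4] [550.1 -88.5] | plane [-0.0000e+00  3.0000e-03  8.9564e+01]
w2 86 1257 [541.8 123.2  35.2] [541.8 123.2] | w2 88 1146 [541.7 123.6  35.3] [541.7 123.5] | w2 90 540 [541.6 123.8  35.3] [541.6 123.7] | plane [0.0000e+00 1.0000e-03 8.9665e+01]
```

Run:
```python
from h import *
A=[];b=[]
for n,dm,mT in(("wrist",(3.7,.2),(1.2,-1.3)),("side",(-.5,3.2),(3.3,-1.9)),("scene",(-5.1,1.8),(2.4,-2.3))):
    ci=camera_info(n);R=cv2.Rodrigues(np.array(ci["rvec"],float))[0];c=-R.T@np.array(ci["tvec"],float).ravel()
    v=np.array([547,-88])-c[:2];v/=np.hypot(*v);p=np.array([-v[1],v[0]]);print(n,c.round(),v.round(2),'perp dish-mill',(p@dm).round(1),'perp mill-T',(p@mT).round(1)); A.append(p);b.append(p@dm)
x=np.linalg.lstsq(np.array(A),np.array(b),rcond=None);print(x[0],np.array(A)@x[0]-b)
```

```text
wrist [609. -30. 388.] [-0.73 -0.68] perp dish-mill 2.4 perp mill-T 1.8
side [517. 857. 430.] [ 0.03 -1.  ] perp dish-mill -0.4 perp mill-T 3.2
scene [-316.  822.  810.] [ 0.69 -0.73] perp dish-mill -2.5 perp mill-T 0.2
[-0.22766459 -3.40494283] [-0.04121979  0.06200811 -0.04668171]
```

Call:
{"fn": "send_rows", "kwargs": {
  "plan": [
    {"tx": -0.1, "ty": 0.094, "tz": 0, "wx": 0, "wy": 0, "wz": 0},
    {"tx": 0, "ty": 0, "tz": 0.4, "wx": 0, "wy": 0, "wz": 0},
    {"tx": 0, "ty": 0, "tz": 0.3, "wx": 0, "wy": 0, "wz": 0},
    {"tx": 0, "ty": 0, "tz": 0.2, "wx": 0, "wy": 0, "wz": 0},
    {"tx": 0, "ty": 0, "tz": 0.1, "wx": 0, "wy": 0, "wz": 0},
    {"tx": 0, "ty": 0, "tz": 0.1, "wx": 0, "wy": 0, "wz": 0},
    {"tx": 0, "ty": 0, "tz": 0.1, "wx": 0, "wy": 0, "wz": 0},
    {"tx": 0, "ty": 0, "tz": 0.1, "wx": 0, "wy": 0, "wz": 0},
    {"tx": 0, "ty": 0, "tz": 0.1, "wx": 0, "wy": 0, "wz": 0},
    {"tx": 0, "ty": 0, "tz": 0.07, "wx": 0, "wy": 0, "wz": 0},
    {"tx": 0, "ty": 0, "tz": 0.07, "wx": 0, "wy": 0, "wz": 0},
    {"tx": 0, "ty": 0, "tz": 0, "wx": 0, "wy": 0, "wz": 0},
    {"tx": 0, "ty": 0, "tz": 0, "wx": 0, "wy": 0, "wz": 0}
  ]
}}

```text
time: 12.1
tool_pos: [545.7, -90.6, 186.9]
ee_rot: [-180.0, 0.0, 43.1]
ft_force: [0.1, -0.4, -2.5]
grip_width: 0.546
grip_force: 12.0
```

Run:
```python
from h import *
s=st()
import time
im,P,C,uv,k=cloud("wrist")
Q=dish(np.c_[P,C],(550,-88)); z=Q[Q[:,3:].max(1)>70][:,2]; h,e=np.histogram(z,bins=np.arange(60,111,2)); print(dict(zip(e.tolist(),h.tolist())))
Q=dish(P,(541.8,123.3)); h,e=np.histogram(Q[:,2],bins=np.arange(60,111,2)); print('L',dict(zip(e.tolist(),h.tolist())))
F=[]
for i in range(6): capture("wrist"); F.append(ctrl.state()["ft_force"])
print(np.mean(F,0))
```

```text
{'time': 12.1, 'tool_pos': [545.71, -90.61, 186.91], 'ee_rot': [-180.0, 0.0, 43.08], 'ft_force': [0.12, -0.43, -2.45], 'grip_width': 0.55, 'grip_force': 12.0}
{60: 0, 62: 0, 64: 0, 66: 0, 68: 0, 70: 2, 72: 590, 74: 1875, 76: 203, 78: 126, 80: 48, 82: 76, 84: 808, 86: 219, 88: 17, 90: 48, 92: 43, 94: 20, 96: 0, 98: 0, 100: 0, 102: 0, 104: 0, 106: 1, 108: 0}
L {60: 50, 62: 12, 64: 0, 66: 0, 68: 0, 70: 0, 72: 0, 74: 0, 76: 0, 78: 5, 80: 174, 82: 3339, 84: 2042, 86: 3100, 88: 306, 90: 230, 92: 724, 94: 1005, 96: 22, 98: 0, 100: 0, 102: 0, 104: 0, 106: 0, 108: 0}
[-0.06547674 -0.22635068 -1.3046545 ]
```

The rim is at 85 with the mill's underside at 78, so the mill is inside the dish. I'll lower it to the stop and release.

Call:
{"fn": "send_rows", "kwargs": {
  "plan": [
    {"tx": 0, "ty": 0, "tz": 0.07, "wx": 0, "wy": 0, "wz": 0},
    {"tx": 0, "ty": 0, "tz": 0.07, "wx": 0, "wy": 0, "wz": 0},
    {"tx": 0, "ty": 0, "tz": 0.06, "wx": 0, "wy": 0, "wz": 0},
    {"tx": 0, "ty": 0, "tz": 0.05, "wx": 0, "wy": 0, "wz": 0},
    {"tx": 0, "ty": 0, "tz": 0.04, "wx": 0, "wy": 0, "wz": 0},
    {"tx": 0, "ty": 0, "tz": 0, "wx": 0, "wy": 0, "wz": 0},
    {"tx": 0, "ty": 0, "tz": 0, "wx": 0, "wy": 0, "wz": 0},
    {"tx": 0, "ty": 0, "tz": 0, "wx": 0, "wy": 0, "wz": 0}
  ]
}}

```text
time: 13.25
tool_pos: [545.7, -90.6, 179.7]
ee_rot: [-180.0, -0.0, 43.1]
ft_force: [-0.4, 0.5, -0.4]
grip_width: 0.548
grip_force: 12.0
```

Call:
{"fn": "send_rows", "kwargs": {
  "plan": [
    {"tx": 0, "ty": 0, "tz": 0, "wx": 0, "wy": 0, "wz": 0},
    {"tx": 0, "ty": 0, "tz": 0, "wx": 0, "wy": 0, "wz": 0},
    {"tx": 0, "ty": 0, "tz": 0, "wx": 0, "wy": 0, "wz": 0},
    {"tx": 0, "ty": 0, "tz": 0, "wx": 0, "wy": 0, "wz": 0},
    {"tx": 0, "ty": 0, "tz": 0, "wx": 0, "wy": 0, "wz": 0}
  ],
  "gripper": 1
}}

```text
time: 13.75
tool_pos: [545.7, -90.6, 179.7]
ee_rot: [180.0, -0.0, 43.1]
ft_force: [0.2, 0.1, 0.3]
grip_width: 0.959
grip_force: 0.0
```

Call:
{"fn": "send_rows", "kwargs": {
  "plan": [
    {"tx": 0, "ty": 0, "tz": -0.5, "wx": 0, "wy": 0, "wz": 0},
    {"tx": 0, "ty": 0, "tz": -0.9, "wx": 0, "wy": 0, "wz": 0},
    {"tx": 0, "ty": 0, "tz": -0.9, "wx": 0, "wy": 0, "wz": 0},
    {"tx": 0, "ty": 0, "tz": -0.9, "wx": 0, "wy": 0, "wz": 0},
    {"tx": 0, "ty": 0, "tz": -0.9, "wx": 0, "wy": 0, "wz": 0},
    {"tx": 0, "ty": 0, "tz": -0.9, "wx": 0, "wy": 0, "wz": 0},
    {"tx": 0, "ty": 0, "tz": 0, "wx": 0, "wy": 0, "wz": 0}
  ]
}}

```text
time: 14.45
tool_pos: [547.6, -90.9, 308.7]
ee_rot: [179.7, -0.2, 43.1]
ft_force: [0.2, -1.0, -0.2]
grip_width: 1.003
grip_force: 0.0
```

```bash
cat >> h.py <<'E'
def pans(cam="wrist",cs=((550,-88),(541.8,123.3))):
    im,P,C,uv,k=cloud(cam); cv2.imwrite("pics/pans.png",im)
    for c in cs:
        Q=dish(np.c_[P,C],c); z=Q[(Q[:,3:].max(1)>70)&(np.hypot(Q[:,0]-c[0],Q[:,1]-c[1])>33)&(np.hypot(Q[:,0]-c[0],Q[:,1]-c[1])<38)][:,2]; print(cam,c,'rim z',np.percentile(z,[25,50,75]).round(1),len(z))
    return P,C
E
python3 - <<'E'
from h import *
s=st(); P,C=pans(); pans("side",((548,-85.5),(540,126.5)))
q=(np.hypot(P[:,0]-548,P[:,1]+90)<50)&(P[:,2]>130)&(C.max(1)<130); print('mill top',P[q][:,2].max(), P[q&(P[:,2]>P[q][:,2].max()-8)].mean(0))
rows((587.5,312.5,307),s)
E
```

```text
{'time': 14.45, 'tool_pos': [547.55, -90.94, 308.74], 'ee_rot': [179.69, -0.23, 43.07], 'ft_force': [0.22, -0.97, -0.17], 'grip_width': 1.0, 'grip_force': 0.0}
wrist (550, -88) rim z [77.1 77.7 78.3] 378
wrist (541.8, 123.3) rim z [101.2 102.  102.6] 953
side (548, -85.5) rim z [70.  73.7 76.9] 113
side (540, 126.5) rim z [ 95.3  98.4 101.4] 288
mill top 425.4697833863474 [566.93526862 -77.18711858 422.31693749]
total units [ 12.19 -10.7    0.06] n 13 each [ 0.938 -0.823  0.005]
```

Call:
{"fn": "send_rows", "kwargs": {
  "plan": [
    {"tx": 0.938, "ty": -0.823, "tz": 0, "wx": 0, "wy": 0, "wz": 0},
    {"tx": 0.938, "ty": -0.823, "tz": 0, "wx": 0, "wy": 0, "wz": 0},
    {"tx": 0.938, "ty": -0.823, "tz": 0, "wx": 0, "wy": 0, "wz": 0},
    {"tx": 0.938, "ty": -0.823, "tz": 0, "wx": 0, "wy": 0, "wz": 0},
    {"tx": 0.938, "ty": -0.823, "tz": 0, "wx": 0, "wy": 0, "wz": 0},
    {"tx": 0.938, "ty": -0.823, "tz": 0, "wx": 0, "wy": 0, "wz": 0},
    {"tx": 0.938, "ty": -0.823, "tz": 0, "wx": 0, "wy": 0, "wz": 0},
    {"tx": 0.938, "ty": -0.823, "tz": 0, "wx": 0, "wy": 0, "wz": 0},
    {"tx": 0.938, "ty": -0.823, "tz": 0, "wx": 0, "wy": 0, "wz": 0},
    {"tx": 0.938, "ty": -0.823, "tz": 0, "wx": 0, "wy": 0, "wz": 0},
    {"tx": 0.938, "ty": -0.823, "tz": 0, "wx": 0, "wy": 0, "wz": 0},
    {"tx": 0.938, "ty": -0.823, "tz": 0, "wx": 0, "wy": 0, "wz": 0},
    {"tx": 0.938, "ty": -0.823, "tz": 0, "wx": 0, "wy": 0, "wz": 0},
    {"tx": 0, "ty": 0, "tz": 0, "wx": 0, "wy": 0, "wz": 0},
    {"tx": 0, "ty": 0, "tz": 0, "wx": 0, "wy": 0, "wz": 0}
  ]
}}

```text
time: 16.05
tool_pos: [584.9, 313.0, 302.9]
ee_rot: [-180.0, 0.2, 43.2]
ft_force: [0.6, -0.2, 0.5]
grip_width: 0.993
grip_force: 0.0
```

Run:
```python
from h import *
s=st(); im,P,C,uv,k=cloud("wrist")
m=(587.5,312.5)
q=(np.hypot(P[:,0]-m[0],P[:,1]-m[1])<45)&(P[:,2]>118)&(P[:,2]<147); print(q.sum(), circ(P[q],25,np.array(m)),np.median(C[q],0), 'A gave (407.6,238.7), TCP used 408.6,239')
a=(np.hypot(P[:,0]-s["tool_pos"][0],P[:,1]-s["tool_pos"][1])<150)&(P[:,2]>60)&(P[:,2]<190)
g=np.zeros((12,12),int);np.maximum.at(g,tuple(((P[a,:2]-s["tool_pos"][:2]+150)//25).astype(int).T),P[a,2].astype(int));print(g)
```

```text
{'time': 16.05, 'tool_pos': [584.91, 312.96, 302.86], 'ee_rot': [-179.97, 0.17, 43.15], 'ft_force': [0.59, -0.2, 0.53], 'grip_width': 0.99, 'grip_force': 0.0}
958 [585.98937799 312.72476359] [52. 60. 75.] A gave (407.6,238.7), TCP used 408.6,239
[[  0   0   0   0   0   0   0   0 139   0   0   0]
 [  0   0   0   0   0   0   0 148 160 146   0   0]
 [  0   0   0   0   0   0   0 148 160 145   0   0]
 [ 91   0   0   0   0   0   0   0   0   0   0   0]
 [ 92   0   0   0   0   0   0   0   0   0   0   0]
 [ 92   0   0   0   0 148 159 135   0   0   0   0]
 [  0   0   0   0   0 160 161 138   0   0   0   0]
 [  0   0   0   0   0 138 139   0   0   0   0   0]
 [  0   0   0   0   0   0   0   0   0   0   0   0]
 [  0   0   0   0   0   0   0   0   0   0   0   0]
 [  0   0   0   0   0   0   0   0   0   0   0   0]
 [  0   0   0   0   0  61  61  61   0   0   0   0]]
```

Call:
{"fn": "send_rows", "kwargs": {
  "plan": [
    {"tx": 0.06, "ty": 0.06, "tz": 0.97, "wx": 0, "wy": 0, "wz": 0},
    {"tx": 0, "ty": 0, "tz": 0.97, "wx": 0, "wy": 0, "wz": 0},
    {"tx": 0, "ty": 0, "tz": 0.97, "wx": 0, "wy": 0, "wz": 0},
    {"tx": 0, "ty": 0, "tz": 0.97, "wx": 0, "wy": 0, "wz": 0},
    {"tx": 0, "ty": 0, "tz": 0.97, "wx": 0, "wy": 0, "wz": 0},
    {"tx": 0, "ty": 0, "tz": 0.97, "wx": 0, "wy": 0, "wz": 0},
    {"tx": 0, "ty": 0, "tz": 0.97, "wx": 0, "wy": 0, "wz": 0},
    {"tx": 0, "ty": 0, "tz": 0.96, "wx": 0, "wy": 0, "wz": 0},
    {"tx": 0, "ty": 0, "tz": 0, "wx": 0, "wy": 0, "wz": 0},
    {"tx": 0, "ty": 0, "tz": 0, "wx": 0, "wy": 0, "wz": 0}
  ]
}}

```text
time: 17.1
tool_pos: [587.8, 311.8, 111.0]
ee_rot: [-180.0, 0.1, 43.0]
ft_force: [-0.1, 0.1, 0.3]
grip_width: 0.999
grip_force: 0.0
```

Call:
{"fn": "send_rows", "kwargs": {
  "plan": [
    {"tx": 0, "ty": 0, "tz": 0, "wx": 0, "wy": 0, "wz": 0},
    {"tx": 0, "ty": 0, "tz": 0, "wx": 0, "wy": 0, "wz": 0},
    {"tx": 0, "ty": 0, "tz": 0, "wx": 0, "wy": 0, "wz": 0},
    {"tx": 0, "ty": 0, "tz": 0, "wx": 0, "wy": 0, "wz": 0},
    {"tx": 0, "ty": 0, "tz": 0, "wx": 0, "wy": 0, "wz": 0},
    {"tx": 0, "ty": 0, "tz": 0, "wx": 0, "wy": 0, "wz": 0},
    {"tx": 0, "ty": 0, "tz": 0, "wx": 0, "wy": 0, "wz": 0},
    {"tx": 0, "ty": 0, "tz": 0, "wx": 0, "wy": 0, "wz": 0}
  ],
  "gripper": -1,
  "grip_force": 12
}}

```text
time: 17.9
tool_pos: [588.0, 313.1, 111.2]
ee_rot: [180.0, -0.0, 43.1]
ft_force: [-0.1, 0.9, 2.1]
grip_width: 0.549
grip_force: 12.0
```

Call:
{"fn": "send_rows", "kwargs": {
  "plan": [
    {"tx": 0, "ty": 0, "tz": -0.4, "wx": 0, "wy": 0, "wz": 0},
    {"tx": 0, "ty": 0, "tz": -0.95, "wx": 0, "wy": 0, "wz": 0},
    {"tx": 0, "ty": 0, "tz": -0.95, "wx": 0, "wy": 0, "wz": 0},
    {"tx": 0, "ty": 0, "tz": -0.95, "wx": 0, "wy": 0, "wz": 0},
    {"tx": 0, "ty": 0, "tz": -0.95, "wx": 0, "wy": 0, "wz": 0},
    {"tx": 0, "ty": 0, "tz": -0.95, "wx": 0, "wy": 0, "wz": 0},
    {"tx": 0, "ty": 0, "tz": -0.6, "wx": 0, "wy": 0, "wz": 0},
    {"tx": 0, "ty": 0, "tz": 0, "wx": 0, "wy": 0, "wz": 0},
    {"tx": 0, "ty": 0, "tz": 0, "wx": 0, "wy": 0, "wz": 0}
  ]
}}

```text
time: 18.8
tool_pos: [587.4, 312.6, 254.0]
ee_rot: [-180.0, 0.1, 43.1]
ft_force: [-0.7, 0.7, -3.7]
grip_width: 0.543
grip_force: 12.0
```

Run:
```python
from h import *
s=st(); rows((537.2,121.5,s["tool_pos"][2]),s)
```

```text
{'time': 18.8, 'tool_pos': [587.42, 312.62, 254.0], 'ee_rot': [-179.99, 0.05, 43.07], 'ft_force': [-0.74, 0.7, -3.66], 'grip_width': 0.54, 'grip_force': 12.0}
total units [-6.69  4.21  0.01] n 7 each [-0.955  0.602  0.001]
```

Call:
{"fn": "send_rows", "kwargs": {
  "plan": [
    {"tx": -0.955, "ty": 0.602, "tz": 0, "wx": 0, "wy": 0, "wz": 0},
    {"tx": -0.955, "ty": 0.602, "tz": 0, "wx": 0, "wy": 0, "wz": 0},
    {"tx": -0.955, "ty": 0.602, "tz": 0, "wx": 0, "wy": 0, "wz": 0},
    {"tx": -0.955, "ty": 0.602, "tz": 0, "wx": 0, "wy": 0, "wz": 0},
    {"tx": -0.955, "ty": 0.602, "tz": 0, "wx": 0, "wy": 0, "wz": 0},
    {"tx": -0.955, "ty": 0.602, "tz": 0, "wx": 0, "wy": 0, "wz": 0},
    {"tx": -0.955, "ty": 0.602, "tz": 0.2, "wx": 0, "wy": 0, "wz": 0},
    {"tx": 0, "ty": 0, "tz": 0.4, "wx": 0, "wy": 0, "wz": 0},
    {"tx": 0, "ty": 0, "tz": 0.2, "wx": 0, "wy": 0, "wz": 0},
    {"tx": 0, "ty": 0, "tz": 0, "wx": 0, "wy": 0, "wz": 0},
    {"tx": 0, "ty": 0, "tz": 0, "wx": 0, "wy": 0, "wz": 0},
    {"tx": 0, "ty": 0, "tz": 0, "wx": 0, "wy": 0, "wz": 0}
  ]
}}

```text
time: 20.0
tool_pos: [538.0, 122.5, 234.7]
ee_rot: [-180.0, -0.0, 43.1]
ft_force: [-0.2, -0.4, -1.4]
grip_width: 0.542
grip_force: 12.0
```

Run:
```python
from h import *
s=st(); T=s["tool_pos"]; z0=T[2]-111; A=[];b=[]
c0=(540,124)
for n in("wrist","side","scene"):
    im,P,C,uv,(K,R,t)=cloud(n); np.savez("hb_"+n,P=P,C=C,uv=uv); cv2.imwrite(f"pics/hb_{n}.png",im)
    f=taper(P,C,T,z0,12,70)
    D=dish(np.c_[P,C],c0); Q=D[(D[:,2]>98)&(D[:,2]<109)&(D[:,3:].max(1)>70)]
    d=circ(Q,35.3,np.array(c0)+0.)
    c=-R.T@t; v=T[:2]-c[:2]; v/=np.hypot(*v); p=np.array([-v[1],v[0]])
    print(n,len(Q),np.median(Q[:,2]).round(1),'dish',d.round(1),'mill',f.round(1),'perp d-m',(p@(d-f)).round(1)); A.append(p); b.append(p@(d-f))
A=np.array(A);x=np.linalg.lstsq(A,np.array(b),rcond=None)[0]; print('correct by',x,'res',A@x-b)
rows(np.r_[T[:2]+x,T[2]],s)
```

```text
{'time': 20.0, 'tool_pos': [537.96, 122.53, 234.68], 'ee_rot': [-180.0, -0.0, 43.13], 'ft_force': [-0.24, -0.41, -1.4], 'grip_width': 0.54, 'grip_force': 12.0}
wrist 810 101.7 dish [541.8 124.6] mill [538.5 121.8] perp d-m 0.1
side 167 101.4 dish [539.7 127.1] mill [541.7 122.9] perp d-m -1.9
scene 98 101.8 dish [535.4 124. ] mill [542.2 122.8] perp d-m -3.3
correct by [-2.07808119 -2.32562456] res [ 0.20182253 -0.26437847  0.20279717]
total units [-0.12  0.01 -0.  ] n 1 each [-0.124  0.011 -0.   ]
```

Call:
{"fn": "send_rows", "kwargs": {
  "plan": [
    {"tx": -0.1, "ty": 0.01, "tz": 0.2, "wx": 0, "wy": 0, "wz": 0},
    {"tx": 0, "ty": 0, "tz": 0.3, "wx": 0, "wy": 0, "wz": 0},
    {"tx": 0, "ty": 0, "tz": 0.2, "wx": 0, "wy": 0, "wz": 0},
    {"tx": 0, "ty": 0, "tz": 0.1, "wx": 0, "wy": 0, "wz": 0},
    {"tx": 0, "ty": 0, "tz": 0.1, "wx": 0, "wy": 0, "wz": 0},
    {"tx": 0, "ty": 0, "tz": 0.1, "wx": 0, "wy": 0, "wz": 0},
    {"tx": 0, "ty": 0, "tz": 0.1, "wx": 0, "wy": 0, "wz": 0},
    {"tx": 0, "ty": 0, "tz": 0.1, "wx": 0, "wy": 0, "wz": 0},
    {"tx": 0, "ty": 0, "tz": 0.08, "wx": 0, "wy": 0, "wz": 0},
    {"tx": 0, "ty": 0, "tz": 0.07, "wx": 0, "wy": 0, "wz": 0},
    {"tx": 0, "ty": 0, "tz": 0, "wx": 0, "wy": 0, "wz": 0},
    {"tx": 0, "ty": 0, "tz": 0, "wx": 0, "wy": 0, "wz": 0}
  ]
}}

```text
time: 21.35
tool_pos: [536.1, 119.9, 201.0]
ee_rot: [180.0, -0.0, 43.1]
ft_force: [0.1, 0.2, -1.6]
grip_width: 0.542
grip_force: 12.0
```

Run:
```python
from h import *
st(); pans(cs=((541.8,124),)); pans("side",((548,-85.5),(540,126.5)))
```

```text
{'time': 21.35, 'tool_pos': [536.1, 119.9, 200.96], 'ee_rot': [180.0, -0.0, 43.08], 'ft_force': [0.14, 0.17, -1.6], 'grip_width': 0.54, 'grip_force': 12.0}
wrist (541.8, 124) rim z [96.8 97.3 97.8] 791
side (548, -85.5) rim z [77.6 81.3 82.2] 37
side (540, 126.5) rim z [90.  94.3 97.2] 190
```

Call:
{"fn": "send_rows", "kwargs": {
  "plan": [
    {"tx": 0, "ty": 0, "tz": 0.1, "wx": 0, "wy": 0, "wz": 0},
    {"tx": 0, "ty": 0, "tz": 0.1, "wx": 0, "wy": 0, "wz": 0},
    {"tx": 0, "ty": 0, "tz": 0.1, "wx": 0, "wy": 0, "wz": 0},
    {"tx": 0, "ty": 0, "tz": 0.1, "wx": 0, "wy": 0, "wz": 0},
    {"tx": 0, "ty": 0, "tz": 0.1, "wx": 0, "wy": 0, "wz": 0},
    {"tx": 0, "ty": 0, "tz": 0.1, "wx": 0, "wy": 0, "wz": 0},
    {"tx": 0, "ty": 0, "tz": 0.1, "wx": 0, "wy": 0, "wz": 0},
    {"tx": 0, "ty": 0, "tz": 0.05, "wx": 0, "wy": 0, "wz": 0},
    {"tx": 0, "ty": 0, "tz": 0, "wx": 0, "wy": 0, "wz": 0},
    {"tx": 0, "ty": 0, "tz": 0, "wx": 0, "wy": 0, "wz": 0},
    {"tx": 0, "ty": 0, "tz": 0, "wx": 0, "wy": 0, "wz": 0}
  ]
}}

```text
time: 22.55
tool_pos: [536.1, 119.9, 182.3]
ee_rot: [180.0, -0.0, 43.1]
ft_force: [0.1, 0.3, -0.4]
grip_width: 0.544
grip_force: 12.0
```

Run:
```python
from h import *
st(); pans(cs=((541.8,124),)); pans("side",((548,-85.5),))
print(np.mean([(capture("wrist"),ctrl.state()["ft_force"])[1] for i in range(8)],0))
```

```text
{'time': 22.55, 'tool_pos': [536.12, 119.92, 182.27], 'ee_rot': [180.0, -0.01, 43.07], 'ft_force': [0.06, 0.27, -0.36], 'grip_width': 0.54, 'grip_force': 12.0}
wrist (541.8, 124) rim z [78.2 78.7 79.2] 793
side (548, -85.5) rim z [ 92.   96.5 100.9] 44
[-0.04081336 -0.01986602 -0.17142278]
```

Call:
{"fn": "send_rows", "kwargs": {
  "plan": [
    {"tx": 0, "ty": 0, "tz": 0, "wx": 0, "wy": 0, "wz": 0},
    {"tx": 0, "ty": 0, "tz": 0, "wx": 0, "wy": 0, "wz": 0},
    {"tx": 0, "ty": 0, "tz": 0, "wx": 0, "wy": 0, "wz": 0},
    {"tx": 0, "ty": 0, "tz": 0, "wx": 0, "wy": 0, "wz": 0},
    {"tx": 0, "ty": 0, "tz": 0, "wx": 0, "wy": 0, "wz": 0}
  ],
  "gripper": 1
}}

```text
time: 23.55
tool_pos: [536.1, 119.9, 182.2]
ee_rot: [180.0, -0.0, 43.1]
ft_force: [0.1, -0.1, -0.1]
grip_width: 0.963
grip_force: 0.0
```

Call:
{"fn": "send_rows", "kwargs": {
  "plan": [
    {"tx": 0, "ty": 0, "tz": -0.5, "wx": 0, "wy": 0, "wz": 0},
    {"tx": 0, "ty": 0, "tz": -0.9, "wx": 0, "wy": 0, "wz": 0},
    {"tx": 0, "ty": 0, "tz": -0.9, "wx": 0, "wy": 0, "wz": 0},
    {"tx": 0, "ty": 0, "tz": -0.9, "wx": 0, "wy": 0, "wz": 0},
    {"tx": 0, "ty": 0, "tz": -0.9, "wx": 0, "wy": 0, "wz": 0},
    {"tx": 0, "ty": 0, "tz": -0.7, "wx": 0, "wy": 0, "wz": 0},
    {"tx": 0, "ty": 0, "tz": 0, "wx": 0, "wy": 0, "wz": 0},
    {"tx": 0, "ty": 0, "tz": 0, "wx": 0, "wy": 0, "wz": 0},
    {"tx": 0, "ty": 0, "tz": 0, "wx": 0, "wy": 0, "wz": 0},
    {"tx": 0, "ty": 0, "tz": 0, "wx": 0, "wy": 0, "wz": 0},
    {"tx": 0, "ty": 0, "tz": 0, "wx": 0, "wy": 0, "wz": 0},
    {"tx": 0, "ty": 0, "tz": 0, "wx": 0, "wy": 0, "wz": 0},
    {"tx": 0, "ty": 0, "tz": 0, "wx": 0, "wy": 0, "wz": 0},
    {"tx": 0, "ty": 0, "tz": 0, "wx": 0, "wy": 0, "wz": 0},
    {"tx": 0, "ty": 0, "tz": 0, "wx": 0, "wy": 0, "wz": 0},
    {"tx": 0, "ty": 0, "tz": 0, "wx": 0, "wy": 0, "wz": 0},
    {"tx": 0, "ty": 0, "tz": 0, "wx": 0, "wy": 0, "wz": 0},
    {"tx": 0, "ty": 0, "tz": 0, "wx": 0, "wy": 0, "wz": 0}
  ]
}}

```text
time: 25.35
tool_pos: [536.1, 119.9, 302.2]
ee_rot: [180.0, -0.0, 43.1]
ft_force: [-0.7, 0.2, 0.4]
grip_width: 0.996
grip_force: 0.0
```

Run:
```python
from h import *
s=st(); P,C=pans(cs=((541.8,124),(550,-88)))
def top(n,P,C,c):
    q=(np.hypot(P[:,0]-c[0],P[:,1]-c[1])<35)&(P[:,2]>200)&(P[:,2]<262)&(C.max(1)<200); print(n,c,'top z',np.percentile(P[q][:,2],[95,99.5]).round(1) if q.any() else None)
for c in((538,121),(547,-89)): top('wrist',P,C,c)
im1=cv2.imread("pics/pans.png")
for n in("side","scene"):
    P,C=pans(n,((548,-85.5),(540,126.5)))
    for c in((538,121),(547,-89)): top(n,P,C,c)
    if n=="side": im2=cv2.imread("pics/pans.png")[80:280,150:350]
cv2.imwrite("pics/bal.png",cv2.resize(np.hstack([im1,cv2.resize(im2,(384,384))]),(800,343)))
```

```text
{'time': 25.35, 'tool_pos': [536.07, 119.89, 302.21], 'ee_rot': [180.0, -0.0, 43.07], 'ft_force': [-0.74, 0.18, 0.37], 'grip_width': 1.0, 'grip_force': 0.0}
wrist (541.8, 124) rim z [77.5 78.  78.4] 396
wrist (550, -88) rim z [100.4 101.2 101.8] 209
wrist (538, 121) top z [227.6 230.2]
wrist (547, -89) top z None
side (548, -85.5) rim z [ 93.9  97.4 101.7] 38
side (540, 126.5) rim z [70.5 74.5 77.7] 206
side (538, 121) top z [225.7 229.9]
side (547, -89) top z [243.9 252.7]
scene (548, -85.5) rim z [ 91.2  96.5 101.5] 60
scene (540, 126.5) rim z [69.2 75.1 78.1] 69
scene (538, 121) top z [226.1 230.8]
scene (547, -89) top z [245.2 253.9]
```

View pics/bal.png

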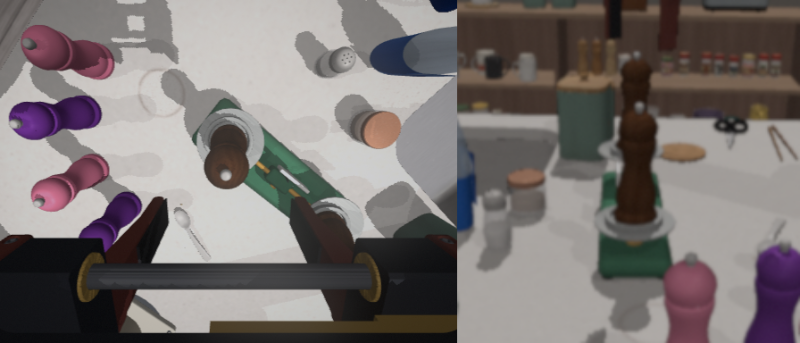

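The left mill's top is at 230 and the right one's at 254, which match pan floors at 70 and 94. Both mills are seated upright, on the left dish at (228,150) and the right at (335,220). The left mill (B) is the heavier, so I'll pick it up again and raise it slowly while its pan follows.

Call:
{"fn": "send_rows", "kwargs": {
  "plan": [
    {"tx": 0, "ty": 0, "tz": 0.9, "wx": 0, "wy": 0, "wz": 0},
    {"tx": 0, "ty": 0, "tz": 0.9, "wx": 0, "wy": 0, "wz": 0},
    {"tx": 0, "ty": 0, "tz": 0.9, "wx": 0, "wy": 0, "wz": 0},
    {"tx": 0, "ty": 0, "tz": 0.8, "wx": 0, "wy": 0, "wz": 0},
    {"tx": 0, "ty": 0, "tz": 0.8, "wx": 0, "wy": 0, "wz": 0},
    {"tx": 0, "ty": 0, "tz": 0.55, "wx": 0, "wy": 0, "wz": 0},
    {"tx": 0, "ty": 0, "tz": 0, "wx": 0, "wy": 0, "wz": 0},
    {"tx": 0, "ty": 0, "tz": 0, "wx": 0, "wy": 0, "wz": 0}
  ]
}}

```text
time: 26.3
tool_pos: [536.4, 120.0, 181.3]
ee_rot: [180.0, -0.0, 43.1]
ft_force: [0.2, 0.1, 0.6]
grip_width: 0.996
grip_force: 0.0
```

Call:
{"fn": "send_rows", "kwargs": {
  "plan": [
    {"tx": 0, "ty": 0, "tz": 0, "wx": 0, "wy": 0, "wz": 0},
    {"tx": 0, "ty": 0, "tz": 0, "wx": 0, "wy": 0, "wz": 0},
    {"tx": 0, "ty": 0, "tz": 0, "wx": 0, "wy": 0, "wz": 0},
    {"tx": 0, "ty": 0, "tz": 0, "wx": 0, "wy": 0, "wz": 0},
    {"tx": 0, "ty": 0, "tz": 0, "wx": 0, "wy": 0, "wz": 0},
    {"tx": 0, "ty": 0, "tz": 0, "wx": 0, "wy": 0, "wz": 0},
    {"tx": 0, "ty": 0, "tz": 0, "wx": 0, "wy": 0, "wz": 0},
    {"tx": 0, "ty": 0, "tz": 0, "wx": 0, "wy": 0, "wz": 0}
  ],
  "gripper": -1,
  "grip_force": 12
}}

```text
time: 27.1
tool_pos: [536.2, 120.0, 181.1]
ee_rot: [180.0, -0.0, 43.1]
ft_force: [0.1, -1.6, 2.1]
grip_width: 0.547
grip_force: 12.0
```

Call:
{"fn": "send_rows", "kwargs": {
  "plan": [
    {"tx": 0, "ty": 0, "tz": -0.05, "wx": 0, "wy": 0, "wz": 0},
    {"tx": 0, "ty": 0, "tz": -0.07, "wx": 0, "wy": 0, "wz": 0},
    {"tx": 0, "ty": 0, "tz": -0.07, "wx": 0, "wy": 0, "wz": 0},
    {"tx": 0, "ty": 0, "tz": -0.07, "wx": 0, "wy": 0, "wz": 0},
    {"tx": 0, "ty": 0, "tz": -0.07, "wx": 0, "wy": 0, "wz": 0},
    {"tx": 0, "ty": 0, "tz": -0.07, "wx": 0, "wy": 0, "wz": 0},
    {"tx": 0, "ty": 0, "tz": -0.07, "wx": 0, "wy": 0, "wz": 0},
    {"tx": 0, "ty": 0, "tz": -0.07, "wx": 0, "wy": 0, "wz": 0},
    {"tx": 0, "ty": 0, "tz": -0.07, "wx": 0, "wy": 0, "wz": 0},
    {"tx": 0, "ty": 0, "tz": -0.07, "wx": 0, "wy": 0, "wz": 0},
    {"tx": 0, "ty": 0, "tz": -0.07, "wx": 0, "wy": 0, "wz": 0},
    {"tx": 0, "ty": 0, "tz": -0.07, "wx": 0, "wy": 0, "wz": 0},
    {"tx": 0, "ty": 0, "tz": -0.07, "wx": 0, "wy": 0, "wz": 0},
    {"tx": 0, "ty": 0, "tz": -0.07, "wx": 0, "wy": 0, "wz": 0},
    {"tx": 0, "ty": 0, "tz": -0.07, "wx": 0, "wy": 0, "wz": 0},
    {"tx": 0, "ty": 0, "tz": -0.1, "wx": 0, "wy": 0, "wz": 0},
    {"tx": 0, "ty": 0, "tz": -0.2, "wx": 0, "wy": 0, "wz": 0},
    {"tx": 0, "ty": 0, "tz": -0.3, "wx": 0, "wy": 0, "wz": 0},
    {"tx": 0, "ty": 0, "tz": -0.4, "wx": 0, "wy": 0, "wz": 0},
    {"tx": 0, "ty": 0, "tz": -0.4, "wx": 0, "wy": 0, "wz": 0}
  ]
}}

```text
time: 29.1
tool_pos: [536.2, 119.9, 242.8]
ee_rot: [180.0, -0.0, 43.1]
ft_force: [0.3, 1.0, -2.3]
grip_width: 0.547
grip_force: 12.0
```

Run:
```python
from h import *
s=st()
for n in("side","scene"):
    P,C=pans(n,((548,-85.5),(540,126.5)))
    c=(547,-89); q=(np.hypot(P[:,0]-c[0],P[:,1]-c[1])<35)&(P[:,2]>190)&(P[:,2]<262)&(C.max(1)<200); print('A top z',np.percentile(P[q][:,2],[95,99.5]).round(1))
```

```text
{'time': 29.1, 'tool_pos': [536.22, 119.94, 242.77], 'ee_rot': [179.99, -0.02, 43.08], 'ft_force': [0.28, 0.96, -2.25], 'grip_width': 0.55, 'grip_force': 12.0}
side (548, -85.5) rim z [75.8 77.5 78.3] 13
side (540, 126.5) rim z [ 95.3  98.7 101.6] 293Traceback (most recent call last):
  File "<stdin>", line 5, in <module>
    return _quantile_unchecked(
        a, q, axis, out, overwrite_input, method, keepdims, weights)
    return _ureduce(a,
                    func=_quantile_ureduce_func,
    ...<5 lines>...
                    overwrite_input=overwrite_input,
                    method=method)
    r = func(a, **kwargs)
    result = _quantile(arr,
                       quantiles=q,
    ...<2 lines>...
                       out=out,
                       weights=wgt)
    slices_having_nans = np.isnan(arr[-1, ...])
                                  ~~~^^^^^^^^^
IndexError: index -1 is out of bounds for axis 0 with size 0
```

Call:
{"fn": "send_rows", "kwargs": {
  "plan": [
    {"tx": -0.3, "ty": 0.09, "tz": -0.6, "wx": 0, "wy": 0, "wz": 0},
    {"tx": -0.7, "ty": 0.09, "tz": -0.6, "wx": 0, "wy": 0, "wz": 0},
    {"tx": -0.9, "ty": 0.09, "tz": -0.6, "wx": 0, "wy": 0, "wz": 0},
    {"tx": -0.9, "ty": 0.09, "tz": -0.48, "wx": 0, "wy": 0, "wz": 0},
    {"tx": -0.9, "ty": 0.09, "tz": 0, "wx": 0, "wy": 0, "wz": 0},
    {"tx": -0.9, "ty": 0.08, "tz": 0, "wx": 0, "wy": 0, "wz": 0},
    {"tx": -0.9, "ty": 0.08, "tz": 0, "wx": 0, "wy": 0, "wz": 0},
    {"tx": -0.88, "ty": 0.3, "tz": 0, "wx": 0, "wy": 0, "wz": 0},
    {"tx": -0.77, "ty": 0.9, "tz": 0, "wx": 0, "wy": 0, "wz": 0},
    {"tx": -0.77, "ty": 0.96, "tz": 0, "wx": 0, "wy": 0, "wz": 0},
    {"tx": -0.77, "ty": 0.96, "tz": 0, "wx": 0, "wy": 0, "wz": 0},
    {"tx": -0.77, "ty": 0.96, "tz": 0, "wx": 0, "wy": 0, "wz": 0},
    {"tx": -0.77, "ty": 0.96, "tz": 0, "wx": 0, "wy": 0, "wz": 0},
    {"tx": -0.77, "ty": 0.96, "tz": 0, "wx": 0, "wy": 0, "wz": 0},
    {"tx": -0.77, "ty": 0.96, "tz": 0, "wx": 0, "wy": 0, "wz": 0},
    {"tx": -0.77, "ty": 0.96, "tz": 0, "wx": 0, "wy": 0, "wz": 0},
    {"tx": -0.77, "ty": 0.96, "tz": 0, "wx": 0, "wy": 0, "wz": 0},
    {"tx": 0, "ty": 0, "tz": 0, "wx": 0, "wy": 0, "wz": 0},
    {"tx": 0, "ty": 0, "tz": 0, "wx": 0, "wy": 0, "wz": 0}
  ]
}}

```text
time: 31.05
tool_pos: [454.4, -280.9, 299.0]
ee_rot: [-180.0, -0.0, 43.0]
ft_force: [-0.9, 0.0, -2.3]
grip_width: 0.543
grip_force: 12.0
```

Run:
```python
from h import *
s=st(); rows((456.5,-337,s["tool_pos"][2]),s)
im,P,C,uv,k=cloud("wrist"); cv2.imwrite("pics/coast.png",im)
q=(abs(P[:,0]-460)<80)&(abs(P[:,1]+334)<80)&(P[:,2]>-5)&(P[:,2]<15)&(C[:,2]>C[:,0]*1.5); print(q.sum(),(P[q].min(0)+P[q].max(0))/2,P[q].max(0)-P[q].min(0))
print([(r["location"],r["score"]) for r in nets.landmark_of("coaster","wrist")])
P,C=pans("scene",((543.5,-88),))
c=(545,-89); q=(np.hypot(P[:,0]-c[0],P[:,1]-c[1])<35)&(P[:,2]>190)&(P[:,2]<262)&(C.max(1)<200); print('A top z',q.sum(),P[q][:,2].max() if q.any() else 0)
```

```text
{'time': 31.05, 'tool_pos': [454.35, -280.95, 298.97], 'ee_rot': [-179.97, -0.0, 42.98], 'ft_force': [-0.86, 0.0, -2.34], 'grip_width': 0.54, 'grip_force': 12.0}
total units [-1.47  1.7  -0.  ] n 2 each [-0.733  0.849 -0.001]
1569 [ 469.94879392 -333.76546406    6.60369591] [ 79.31180874 101.25798039   5.80757462]
[([458.5, -336.7, 0.5], 0.77)]
scene (543.5, -88) rim z [69.4 75.7 78.9] 74
A top z 153 230.93242314138223
```

Call:
{"fn": "send_rows", "kwargs": {
  "plan": [
    {"tx": -0.75, "ty": 0.86, "tz": 0, "wx": 0, "wy": 0, "wz": 0},
    {"tx": -0.75, "ty": 0.86, "tz": 0, "wx": 0, "wy": 0, "wz": 0},
    {"tx": 0, "ty": 0, "tz": 0.9, "wx": 0, "wy": 0, "wz": 0},
    {"tx": 0, "ty": 0, "tz": 0.9, "wx": 0, "wy": 0, "wz": 0},
    {"tx": 0, "ty": 0, "tz": 0.9, "wx": 0, "wy": 0, "wz": 0},
    {"tx": 0, "ty": 0, "tz": 0.9, "wx": 0, "wy": 0, "wz": 0},
    {"tx": 0, "ty": 0, "tz": 0.9, "wx": 0, "wy": 0, "wz": 0},
    {"tx": 0, "ty": 0, "tz": 0.9, "wx": 0, "wy": 0, "wz": 0},
    {"tx": 0, "ty": 0, "tz": 0.9, "wx": 0, "wy": 0, "wz": 0},
    {"tx": 0, "ty": 0, "tz": 0.4, "wx": 0, "wy": 0, "wz": 0},
    {"tx": 0, "ty": 0, "tz": 0.2, "wx": 0, "wy": 0, "wz": 0},
    {"tx": 0, "ty": 0, "tz": 0.1, "wx": 0, "wy": 0, "wz": 0},
    {"tx": 0, "ty": 0, "tz": 0.1, "wx": 0, "wy": 0, "wz": 0},
    {"tx": 0, "ty": 0, "tz": 0.06, "wx": 0, "wy": 0, "wz": 0},
    {"tx": 0, "ty": 0, "tz": 0, "wx": 0, "wy": 0, "wz": 0},
    {"tx": 0, "ty": 0, "tz": 0, "wx": 0, "wy": 0, "wz": 0}
  ]
}}

```text
time: 32.8
tool_pos: [457.2, -337.9, 120.1]
ee_rot: [180.0, -0.0, 43.1]
ft_force: [-0.3, -0.2, -2.4]
grip_width: 0.546
grip_force: 12.0
```

Call:
{"fn": "send_rows", "kwargs": {
  "plan": [
    {"tx": 0, "ty": 0, "tz": 0.03, "wx": 0, "wy": 0, "wz": 0},
    {"tx": 0, "ty": 0, "tz": 0.03, "wx": 0, "wy": 0, "wz": 0},
    {"tx": 0, "ty": 0, "tz": 0.03, "wx": 0, "wy": 0, "wz": 0},
    {"tx": 0, "ty": 0, "tz": 0, "wx": 0, "wy": 0, "wz": 0},
    {"tx": 0, "ty": 0, "tz": 0, "wx": 0, "wy": 0, "wz": 0}
  ]
}}

```text
time: 33.3
tool_pos: [457.5, -338.1, 118.5]
ee_rot: [179.9, -0.0, 43.1]
ft_force: [-2.0, 0.6, 5.6]
grip_width: 0.546
grip_force: 12.0
```

Call:
{"fn": "send_rows", "kwargs": {
  "plan": [
    {"tx": 0, "ty": 0, "tz": 0, "wx": 0, "wy": 0, "wz": 0},
    {"tx": 0, "ty": 0, "tz": 0, "wx": 0, "wy": 0, "wz": 0},
    {"tx": 0, "ty": 0, "tz": 0, "wx": 0, "wy": 0, "wz": 0},
    {"tx": 0, "ty": 0, "tz": 0, "wx": 0, "wy": 0, "wz": 0},
    {"tx": 0, "ty": 0, "tz": 0, "wx": 0, "wy": 0, "wz": 0}
  ],
  "gripper": 1
}}

```text
time: 33.8
tool_pos: [457.0, -337.7, 117.3]
ee_rot: [-180.0, 0.0, 43.1]
ft_force: [0.1, -0.6, -0.6]
grip_width: 0.964
grip_force: 0.0
```

Call:
{"fn": "send_rows", "kwargs": {
  "plan": [
    {"tx": 0, "ty": 0, "tz": -0.5, "wx": 0, "wy": 0, "wz": 0},
    {"tx": 0, "ty": 0, "tz": -0.9, "wx": 0, "wy": 0, "wz": 0},
    {"tx": 0, "ty": 0, "tz": -0.9, "wx": 0, "wy": 0, "wz": 0},
    {"tx": 0, "ty": 0, "tz": -0.9, "wx": 0, "wy": 0, "wz": 0},
    {"tx": 0, "ty": 0, "tz": -0.9, "wx": 0, "wy": 0, "wz": 0},
    {"tx": 0, "ty": 0, "tz": -0.9, "wx": 0, "wy": 0, "wz": 0},
    {"tx": 0, "ty": 0, "tz": -0.9, "wx": 0, "wy": 0, "wz": 0},
    {"tx": 0, "ty": 0, "tz": 0, "wx": 0, "wy": 0, "wz": 0},
    {"tx": 0, "ty": 0, "tz": 0, "wx": 0, "wy": 0, "wz": 0},
    {"tx": 0, "ty": 0, "tz": 0, "wx": 0, "wy": 0, "wz": 0},
    {"tx": 0, "ty": 0, "tz": 0, "wx": 0, "wy": 0, "wz": 0}
  ]
}}

```text
time: 34.9
tool_pos: [456.4, -337.2, 263.7]
ee_rot: [-179.9, 0.0, 43.1]
ft_force: [-0.3, -0.8, 1.1]
grip_width: 1.005
grip_force: 0.0
```

Run:
```python
from h import *
st(); a,_=capture("wrist"); b,_=capture("side"); c,_=capture("scene")
cv2.imwrite("pics/fin.png",np.hstack([cv2.resize(a,(400,300)),cv2.resize(b[80:230,150:350],(400,300))]))
```

```text
{'time': 34.9, 'tool_pos': [456.43, -337.23, 263.71], 'ee_rot': [-179.88, 0.02, 43.07], 'ft_force': [-0.31, -0.79, 1.1], 'grip_width': 1.0, 'grip_force': 0.0}
```

View pics/fin.png

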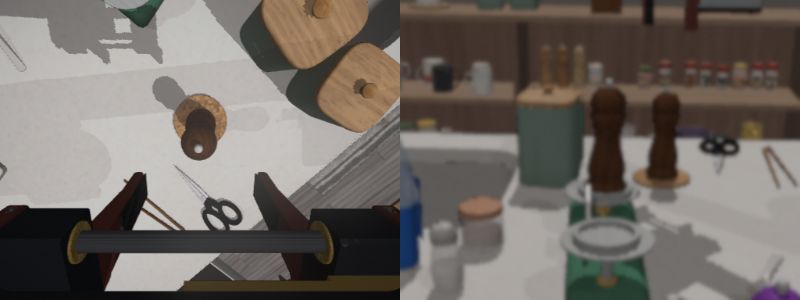

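The heavier mill stands upright near the middle of the coaster (wrist (200,125), side (663,140)). The lighter one is still in the right dish (side (608,140)), and nothing is touching the robot.

```bash
python3 -c "
from rig import ctrl; print(ctrl.job_done())"
```

```text
the job is handed in; nothing more can be done
None
```

The balance showed the mill on the left pan to be heavier; it now stands on the coaster, the lighter mill is still in the right dish, and I handed the job in at about 35 s of the 72 s (no verdict came back).

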